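Clip a developed plate into the plate viewer and set its lamp

ROBOT

A 6-joint arm with a two-finger parallel gripper is mounted at the origin on a cart in front of the work surface, level with it; the furniture and walls round the work are solid. World frame = base frame: x ahead of the robot, y to its left, z up, the work surface at z = 0. Lengths are in m, angles in rad, forces in N, time in s.
With the tool pointing down it reaches from about 0.425 to 0.95 m from the base axis. Payload 14.7 kg.
Tool frame: the origin (TCP) lies midway between the tips of the shut fingers; the grasp point (between the pads) lies behind it (arm.grasp_offset is the z of the grasp point in the tool frame, in m); z points along the fingers, y is the direction in which the jaws open and shut (so a half turn about z gives the same grasp; the last joint's range is limited). The gripper opens to 85 mm and grips with 20 to 120 N. Pads are 22 mm wide; open, the fingers measure 114 mm over their backs; the gripper's body (76 mm by 85 mm) begins 54 mm behind the grasp point. The pads swing forward as they close: fully open they stand 13 mm farther back than shut.
Start: joints at [1.232, 0.48, 1.596, -0, 1.065, -0.047], TCP at [0.187, 0.623, 0.231] pointing down, gripper open.
Joint ranges: [-2.75, 2.75], [-0.82, 2.05], [0.23, 2.67], [-1.56, 4.7], [0.09, 2.69], [-2.92, 2.92]. Speed limits (rad/s): [1.89, 1.89, 2.39, 3.01, 3.01, 3.01].

INTERFACE

Orientations are given as a rotation vector (axis times angle).
In Python, from station import arm gives the robot as it stands.
- The arm moves only by the tool step_arm, never from a script. Its argument "rows" is text: rows parted by semicolons, each of 5 numbers parted by spaces: the shift along the tool's x, y, z in m, then the turn about the tool's z in degrees, then the finger opening in m, from 0 to 0.0854. In form: dx dy dz yaw jaw; .... A call has 1 to 10 rows; each row is the pose to reach, as a shift and turn from the pose measured when the call began, along the tool's axes at that moment; what a row does not reach only later rows make up. A row lasts 1/8 s, in which the tool goes at most 62.5 mm and 10.7 degrees, less where a joint would pass 70% of its speed; a pose out of reach is approached as far as the arm can. A call with a gripper value outside its range is refused whole. The fingers move at their own pace and stop on an object; the grip force is fixed at half the most. Time passes only in rows, so rows that repeat a pose let the fingers close. It gives the time, the measured TCP pose, the force and the opening at its end, in the units of the state.
- arm.state(): the state, without advancing time (a new reading comes with each control period).
- arm.snapshot(name): name is "scene" or "top"; returns a dict with "frame" (420x560x3 uint8, red, green, blue), "intrinsics" (3x3 intrinsics, pixels), "pose" (4x4, takes a point from camera to world coordinates). Camera axes: x right, y down, z forward; pixel columns grow to the right and rows downward; lengths in m; the calibration is good to about 2 mm. A picture is of the moment at which its call begins. There is no depth.
- arm.close_job(): hands the job in, once; it reports no verdict.
The state is a dict: "t": time; "q": joint angles; "joint_velocities": joint speeds; "joint_efforts": joint torques, N m; "ee_pos": TCP position; "eef_rot": TCP orientation; "force": force on the tool from outside, world axes, zero at the start; "torque": the same for the moment, N m; "gripper_width": finger opening in m.
Only numpy, scipy, OpenCV 4.12 (cv2) and the standard library are available. Lean on these libraries where they do the work, as an engineer would, in place of code of your own. Each camera call takes 0.05 s, during which the arm holds its last target.

TASK

Take the tall coated glass plate out of the draining rack and press its bare lower edge into the sprung clip at the foot of the viewer's leaning panel, coated side facing out, until it is firmly home on the rubber-faced stop between the jaws; how deep that stop is set you can only feel, so do not force the glass. Then switch the viewer's lamp to its third setting: turn the selector knob clockwise from its off stop, three clicks. Leave the short plate and the other loose things alone.

Things in the scene. Friction and masses are not known exactly. Their poses are not given: they have to be found in the camera images.
- plate: Tall chromatography plate, 100 mm wide, 125 tall, 5 thick, 0.12-0.2 kg. Clear glass with a white coating and small brown bands on its front face, 16 to 91 mm above the lower edge; the top 34 mm are bare. Origin: middle of its underside; x = normal (coated face looks to -x), y = width, z = up the plate. Starts upright in one of the rack's slots, coated face to the robot. Pinch it by its top edge.
- plate_foot (a point): The middle of the tall plate's lower edge on its coated face (2.5 mm in front of the plate's origin, at its underside).
- short_plate: Bare clear glass plate, 100 mm wide, 75 tall, 5 thick, upright in the rack's other slot; it stays there. Origin and axes as for the tall plate.
- rack: White plastic draining rack, fixed, 120 mm (x) by 116 mm (y); origin: centre of its underside. Two slots run along y, at x = -30 and +30 mm, 8 mm wide, in two combs at y = -46 and +46 mm whose tops are 40 mm above the worktop. The slots' floor is at 12 mm: the tall plate's top edge stands at 137 mm, the short plate's at 87 mm.
- clip: Leaning panel of the fixed viewer with the sprung clip at its foot; leans back from the operator 35 degrees (0.61 rad). Origin: on the clip's middle, 62 mm above the worktop, 13.5 mm down the slope from the jaw's nose. z runs up the slope, y along the clip; the panel's front face, also the clip's rear jaw, is the plane x = 0 and looks to -x. Panel 132 mm wide, flat up to z = 70 mm.
- clip_mouth (a point): Middle of the clip's mouth, at z = 27 mm of the clip: 8 mm wide between the panel (x = 0) and the edge of the steel jaw's flared lip (x = -8 mm). The jaw narrows to 2 mm off the panel at z = 13.5 mm when empty. End cheeks with inner faces at y = -56 and +56 mm rise to z = 22 mm.
- clip_jaw (a joint): Opening angle (rad) of the clip's sprung steel jaw about the pin at its foot: 0 when empty, about 0.08 with a plate in. The plate's edge forces it open: 5 to 18 N down the slope between z = 21 and z = 12 mm of the clip, then it slides on with about 5 N. 60 N between plate and viewer would crack the glass.
- stop_strip (a joint): Squeeze (m) of the rubber strip on the clip's adjustable stop, on which the plate's lower edge comes to rest: 0 untouched, 8 N per mm, 2.5 mm at most. The stop was clamped for some other plate, anywhere from z = 0 to z = -14 mm of the clip, and is hidden between the jaws: feel for it. The plate is home when it keeps the strip squeezed (over 0.25 mm); a push of some 10 N on the strip leaves it so.
- panel_top (a point): Middle of the panel's flat upper edge, on its front face, at z = 70 mm of the clip; above it the rim is bent back 5 mm, ending at z = 77 mm. A plate that is home lies flat against the panel: rear face at the clip's x = 0, coated face at x = -5 mm, z along the clip's z; its top 34 to 48 mm stand free above the rim.
- viewer: Plate viewer, a grey bench instrument with a white panel fixed to the worktop, 140 mm deep (x), 270 mm wide (y). Origin: centre of its underside; x points away from the operator. Panel and clip stand on its left half (clip origin at x = -22, y = +62 mm). On its right half is a grey console, top 40 mm above the worktop, with the selector (axis at x = -12, y = -80 mm).
- selector (a joint): Angle (rad) of the lamp selector, growing clockwise seen from above: 0 at its off stop, where it starts; click-stops every 0.45 rad (0, 0.45, 0.90, 1.35, 1.80, 2.25), the last at the other end stop. Third click = 1.35. Some 0.1 N m carries it over a click; let go, it settles in the nearest stop.
- selector_grip (a point): On the selector's vertical axis, 60 mm above the worktop, at mid-height of its black bar grip. The bar is 50 mm long, 12 mm thick and rises from 47 to 73 mm above the worktop, on a round skirt 52 mm across. Six white marks on the console show the settings, the longest is off.
- selector_pointer (a point): The end of the bar grip that carries the white pointer line, 25 mm from the axis, 70 mm above the worktop; with selector_grip it gives the bar's direction. At off it points 64 degrees to the left of the viewer's x.
- timer: White bench timer, 58 x 66 x 19 mm, lying to the right; leave it alone.
- marker: Grey marker pen, 136 mm long, lying in front; leave it alone.
- forceps: Steel forceps, 125 mm long, lying behind the viewer; leave them alone.
Mind the look-alikes: they are no part of the job. Leave any blue or turquoise look-alike of the plate alone.

How it is judged:
On the way, in this order (a step that is already met when the one before it is completed fails the run):
1. the tall plate is home in the sprung clip, on the stop, coated side out (value of joint stop_strip above 0.00025 m and z of plate_foot in the frame of clip below 0.002 m and y of plate_foot in the frame of clip between -0.007 and 0.007 m and x of plate_foot in the frame of clip between -0.008 and -0.0035 m and angle between the z axis of plate and the z axis of clip, either way round below 0.07 rad and value of joint clip_jaw above 0.04 rad), for 0.2 s.
2. the selector stands at the third click (value of joint selector between 1.23 and 1.47 rad), for 0.2 s.
At the end, for the whole second after the job is handed in: The tall plate is home in the clip at rest: between the jaws, coated face out, lower edge on the stop (strip squeezed over 0.25 mm), within 7 mm of the clip's middle and 4 degrees of the panel's slope; the selector stands at its third click (1.35 rad within 0.12) (all of step 1 and all of step 2 and linear speed of plate below 0.01 m/s and velocity of joint selector between -0.05 and 0.05 rad/s); the robot touches nothing.
It fails at once if the glass is forced: more than 60 N between plate and viewer (contact force between plate and viewer above 60 N).
It fails at once if the short plate is moved more than 20 mm (distance of short_plate from where it was at the start of the episode above 0.02 m).
It fails at once if the timer, marker or forceps are moved more than 30 mm (distance of any of timer, marker, forceps from where it was at the start of the episode above 0.03 m).
It also fails if it takes over 51 s, if anything falls off the work surface, if the arm or the gripper's body presses on something with over 40 N, if the wrist force passes 120 N, or if a joint passes its speed limit or range.

## Working session

There is one attempt and no reset: what is moved stays moved. The work goes in short steps, Python scripts to look and compute and a tool call to move; the robot and the scene stay as the last step left them, time stands still between calls to the robot, and variables do not carry over. Pictures are saved under pics/ and viewed, and the job is handed in when it is done.

Besides the shell and the picture viewer there is one more tool, called after ">>>" by a JSON object that holds its "method" and its "body", one argument or row to a line. step_arm: Moves the arm, as the interface text tells. Its arguments: {"type":"object","properties":{"rows":{"type":"string"}},"required":["rows"]}

```bash
mkdir -p pics; ls
python3 - <<'E'
from station import arm
import cv2,numpy as np
s=arm.state();print(s);print(arm.grasp_offset)
for n in("scene","top"):
    d=arm.snapshot(n);np.savez(f"pics/{n}0.npz",**d);cv2.imwrite(f"pics/{n}0.png",cv2.resize(d["frame"][:,:,::-1],(800,600),interpolation=cv2.INTER_CUBIC));print(n,d["intrinsics"],d["pose"])
E
```

```text
pics
{'t': 0.0, 'q': array([ 1.23240702e+00,  4.80869858e-01,  1.59687907e+00,  1.88848353e-05,
        1.06508591e+00, -4.65889947e-02]), 'joint_velocities': array([-6.73389003e-05, -6.81896251e-04, -2.61441769e-03, -1.35903169e-04,
       -1.15011943e-03, -4.88635062e-04]), 'joint_efforts': array([-1.50009109e-03, -9.50643039e+01, -4.30179048e+01, -4.88909591e-04,
        1.27579656e-02,  4.74326157e-06]), 'ee_pos': array([0.18681927, 0.62214098, 0.23064578]), 'eef_rot': array([-4.56711656e-01, -3.10796080e+00,  1.91007565e-03]), 'force': array([-0.29275345,  0.74288242,  1.22767776]), 'torque': array([-0.01108548, -0.01166164, -0.02969613]), 'gripper_width': 0.08521698609684618}
-0.0187
scene [[396.15494257   0.         276.81664222]
 [  0.         396.15494257 211.94457127]
 [  0.           0.           1.        ]] [[ 0.8533493  -0.30326665  0.42405697  0.12612968]
 [-0.52131331 -0.48820527  0.69992003 -0.77351564]
 [-0.00523555 -0.81834281 -0.57470656  0.68226484]
 [ 0.          0.          0.          1.        ]]
top [[431.2733386    0.         285.07242982]
 [  0.         431.2733386  202.01228688]
 [  0.           0.           1.        ]] [[ 0.02662622 -0.98459305  0.17282236  0.32674406]
 [-0.99960545 -0.02777096 -0.00420882 -0.0529063 ]
 [ 0.00894342 -0.1726421  -0.98494402  1.5315704 ]
 [ 0.          0.          0.          1.        ]]
```

View pics/scene0.png

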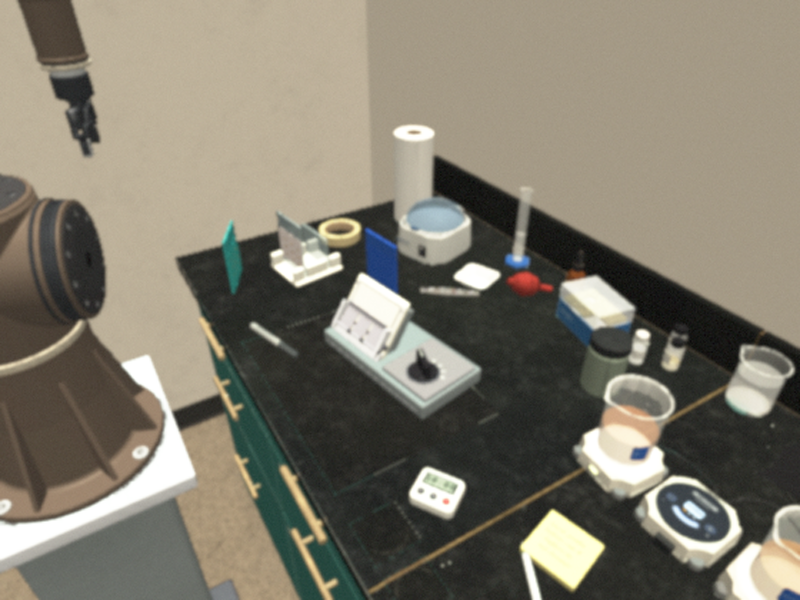

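View pics/top0.png

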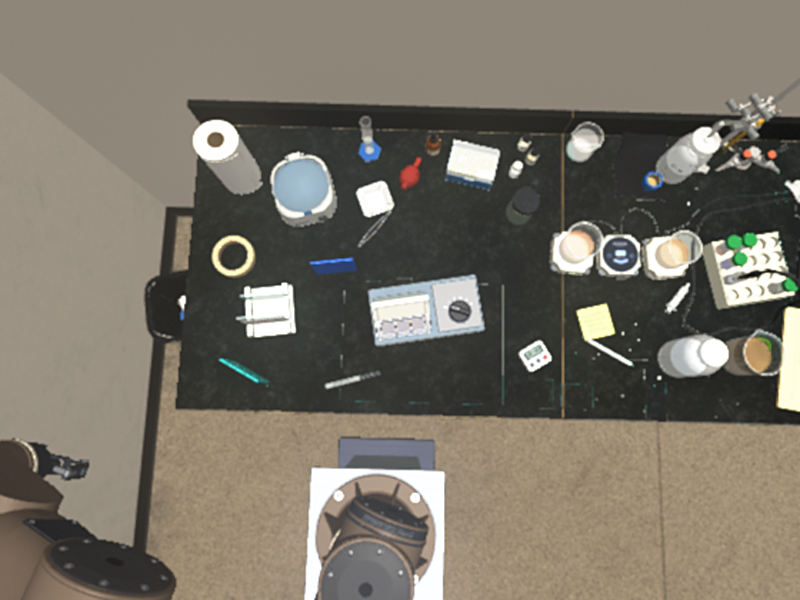

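Run:
```python
import cv2,numpy as np
t=np.load("pics/top0.npz")["frame"][:,:,::-1];s=np.load("pics/scene0.npz")["frame"][:,:,::-1]
def crop(im,x0,y0,x1,y1,n,k):
    cv2.imwrite(n,cv2.resize(im[y0:y1,x0:x1],None,fx=k,fy=k,interpolation=cv2.INTER_CUBIC))
crop(t,160,190,220,240,"pics/track.png",12)
crop(t,250,185,350,250,"pics/tview.png",8)
crop(s,180,140,250,205,"pics/srack.png",9)
crop(s,220,180,345,295,"pics/sview.png",5)
```

```text
(no output)
```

View pics/track.png

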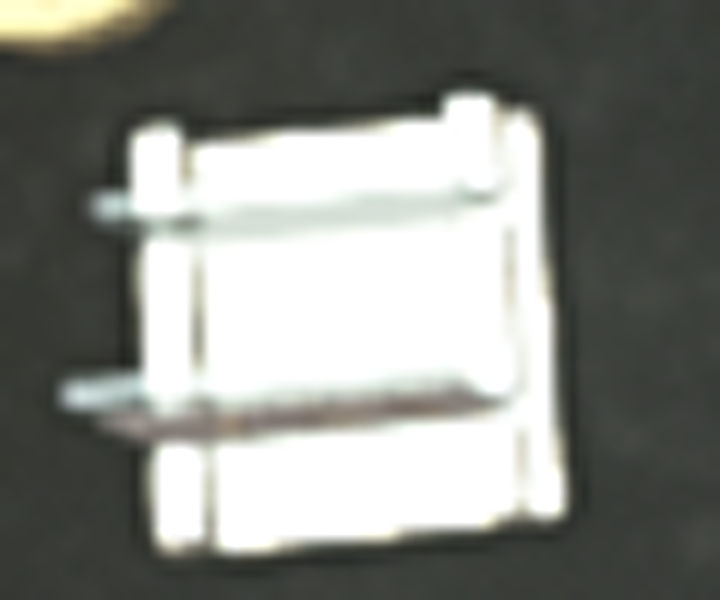

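View pics/tview.png

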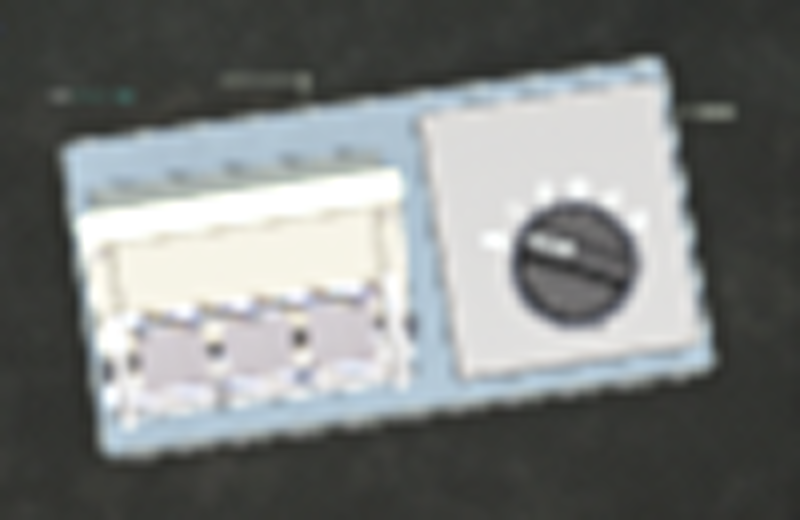

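View pics/srack.png

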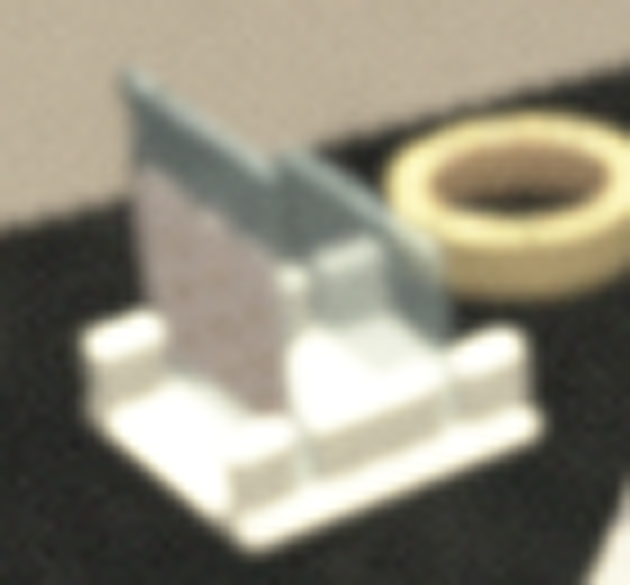

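View pics/sview.png

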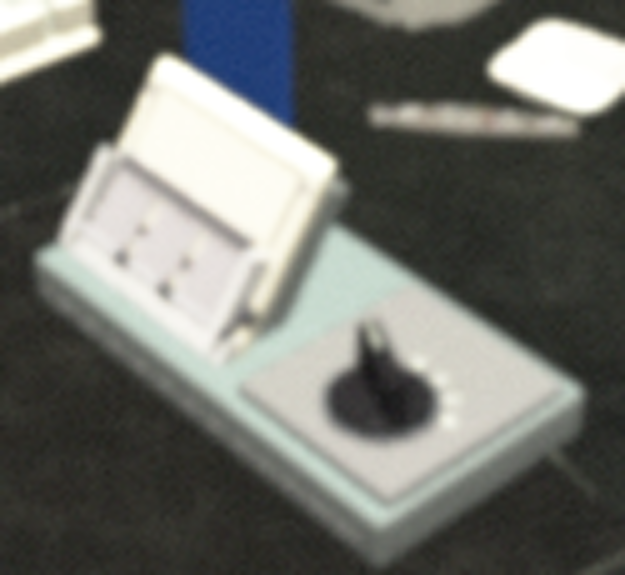

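```bash
cat > h.py <<'E'
import numpy as np
from scipy.spatial.transform import Rotation as Rn
D={n:dict(np.load(f"pics/{n}0.npz")) for n in("scene","top")}
def ray(cam,u,v,d=None):
    d=d or D[cam]; K,P=d["intrinsics"],d["pose"]
    r=P[:3,:3]@np.linalg.solve(K,[u,v,1.]); return P[:3,3],r
def onz(cam,u,v,z,d=None):
    o,r=ray(cam,u,v,d); return o+r*(z-o[2])/r[2]
def tri(*uv):
    A=np.zeros((3,3));b=np.zeros(3)
    for cam,u,v in uv:
        o,r=ray(cam,u,v);r=r/np.linalg.norm(r);M=np.eye(3)-np.outer(r,r);A+=M;b+=M@o
    p=np.linalg.solve(A,b)
    return p
def proj(cam,p,d=None):
    d=d or D[cam];P=d["pose"];c=P[:3,:3].T@(np.asarray(p)-P[:3,3]);k=d["intrinsics"]@c;return k[:2]/k[2]
def cr(u,v,k,x0,y0): return (u+.5)/k-.5+x0,(v+.5)/k-.5+y0
E
python3 - <<'E'
from h import *
np.set_printoptions(precision=4,suppress=True)
T=lambda u,v:("top",*cr(u,v,8,250,185)); S=lambda u,v:("scene",*cr(u,v,5,220,180))
print("console FR",tri(T(705,345),S(392,497)))
print("console RR",tri(T(655,82),S(567,388)))
print("console FL",tri(T(462,375),S(242,388)))
print("skirt",tri(T(575,263),S(382,402)))
print("base FR",tri(T(714,372),S(378,540)))
print("base RR",tri(T(662,60),S(583,392)))
print("base FL",tri(T(102,457),S(36,258)))
print("rim R",tri(T(402,170),S(337,165)))
print("rim L",tri(T(82,213),S(165,55)))
for z in(0,.02,.025,.03): 
  c=[onz(*T(*p),z) for p in((62,147),(662,60),(714,372),(102,457))]
  print(z,[np.linalg.norm(c[i]-c[(i+1)%4]) for i in range(4)],np.mean(c,0))
TR=lambda u,v:("top",*cr(u,v,12,160,190)); SR=lambda u,v:("scene",*cr(u,v,9,180,140))
print("tallTL",tri(TR(62,390),SR(128,72)))
print("shortTL",tri(TR(95,205),SR(285,150)))
E=Rn.from_rotvec([-4.56711656e-01, -3.10796080e+00,  1.91007565e-03]).as_matrix();print(E)
E
```

```text
console FR [ 0.5024 -0.2443  0.0414]
console RR [ 0.6196 -0.2224  0.0357]
console FL [ 0.4862 -0.1389  0.0354]
skirt [ 0.5362 -0.1871  0.0394]
base FR [ 0.492  -0.2502  0.0248]
base RR [ 0.6294 -0.2253  0.031 ]
base FL [0.4476 0.0163 0.0288]
rim R [ 0.561  -0.1073  0.1221]
rim L [0.5381 0.0247 0.1235]
0 [np.float64(0.27418922637597165), np.float64(0.14326795050445193), np.float64(0.27509645495566304), np.float64(0.14077200816495214)] [ 0.5431 -0.1064  0.    ]
0.02 [np.float64(0.27060872853358), np.float64(0.14139708710677176), np.float64(0.2715041100760442), np.float64(0.13893373801055672)] [ 0.5402 -0.1057  0.02  ]
0.025 [np.float64(0.269713604072982), np.float64(0.1409293712573516), np.float64(0.27060602385613963), np.float64(0.13847417047195779)] [ 0.5395 -0.1055  0.025 ]
0.03 [np.float64(0.2688184796123841), np.float64(0.14046165540793157), np.float64(0.26970793763623485), np.float64(0.13801460293335893)] [ 0.5388 -0.1054  0.03  ]
tallTL [0.4936 0.3313 0.1343]
shortTL [0.5518 0.3398 0.0847]
[[-0.9577  0.2877 -0.0004]
 [ 0.2877  0.9577 -0.0012]
 [ 0.0001 -0.0012 -1.    ]]
```

Run:
```python
import cv2,numpy as np
t=np.load("pics/top0.npz")["frame"][:,:,::-1];s=np.load("pics/scene0.npz")["frame"][:,:,::-1]
def crop(im,x0,y0,x1,y1,n,k):
    im=cv2.resize(im[y0:y1,x0:x1],None,fx=k,fy=k,interpolation=cv2.INTER_CUBIC)
    for i in range(x0,x1,5): cv2.putText(im,str(i),(int((i-x0+.5)*k),10),0,.35,(0,255,0)); cv2.line(im,(int((i-x0+.5)*k),0),(int((i-x0+.5)*k),im.shape[0]),(0,255,0) if i%10==0 else (0,120,0),1)
    for i in range(y0,y1,5): cv2.putText(im,str(i),(0,int((i-y0+.5)*k)),0,.35,(0,255,0)); cv2.line(im,(0,int((i-y0+.5)*k)),(im.shape[1],int((i-y0+.5)*k)),(0,255,0) if i%10==0 else (0,120,0),1)
    cv2.imwrite(n,im)
crop(t,255,198,305,243,"pics/g1.png",16)
crop(s,225,185,295,258,"pics/g2.png",11)
crop(s,255,225,345,295,"pics/g3.png",9)
crop(t,295,188,342,234,"pics/g4.png",16)
```

```text
(no output)
```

View pics/g1.png

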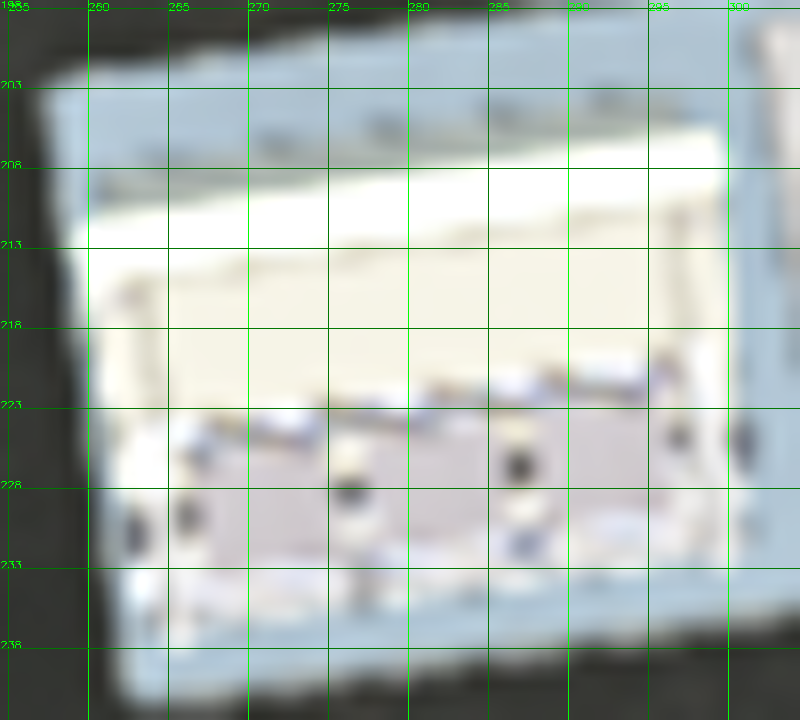

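View pics/g2.png

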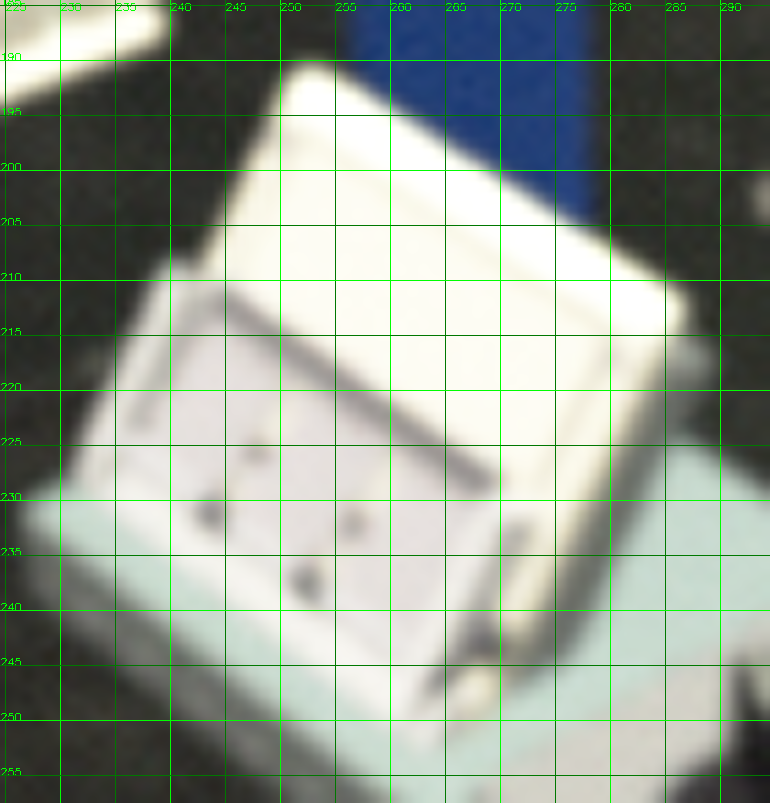

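View pics/g3.png

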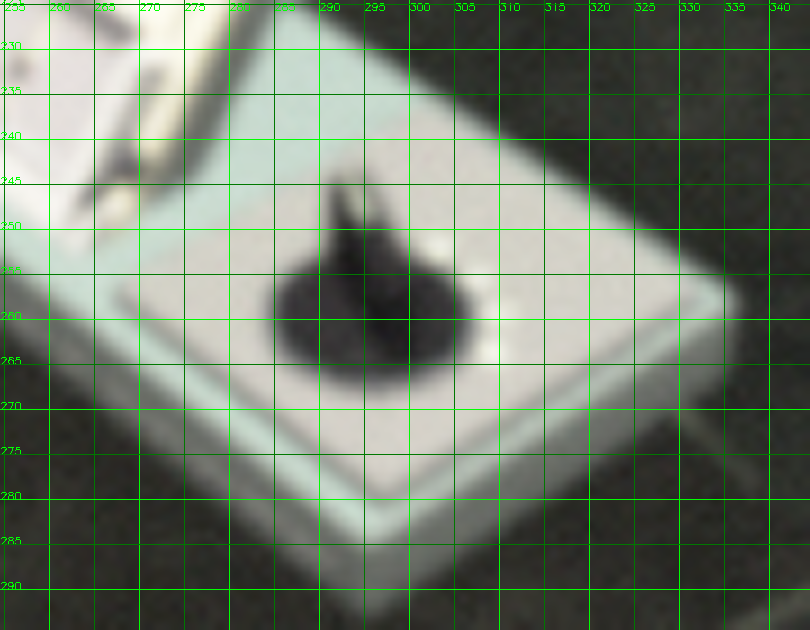

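View pics/g4.png

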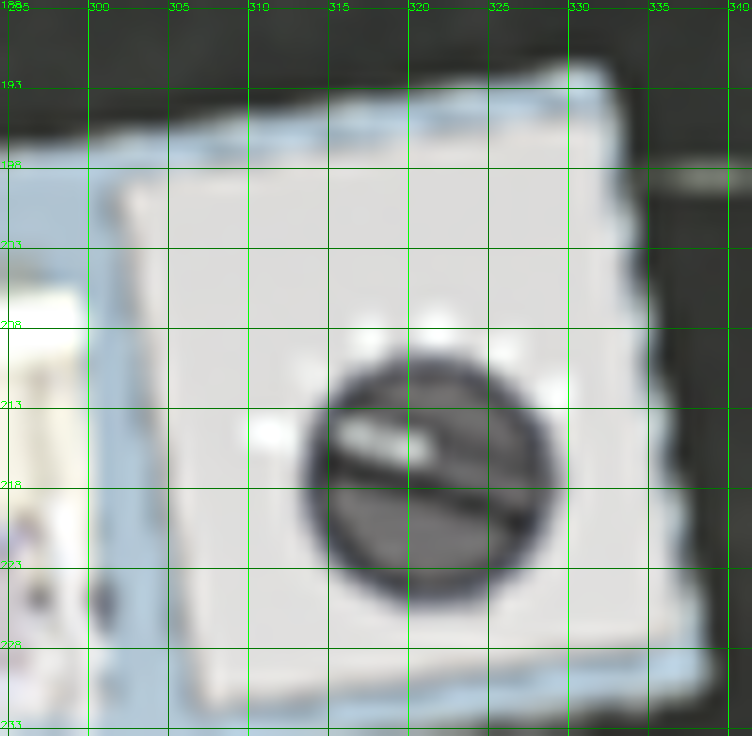

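Run:
```python
from h import *
np.set_printoptions(precision=4,suppress=True)
def V(c,yaw,p):
    R=Rn.from_euler('z',yaw,degrees=True).as_matrix();return np.r_[c,0]+R@np.array(p)
ob=[("top",257.5,203,.026),("top",332,191.7,.026),("top",338.7,230.8,.02),("top",262.5,241.2,.02)]
P=[onz(*o) for o in ob]
mod=np.array([[70,135],[70,-135],[-70,-135],[-70,135]])/1e3
# closed-form 2D rigid fit
def fit(m,p):
    m=np.array(m);p=np.array(p)[:,:2];a=m-m.mean(0);b=p-p.mean(0)
    th=np.arctan2((a[:,0]*b[:,1]-a[:,1]*b[:,0]).sum(),(a*b).sum());R=np.array([[np.cos(th),-np.sin(th)],[np.sin(th),np.cos(th)]])
    t=p.mean(0)-R@m.mean(0);return np.degrees(th),t,p-(m@R.T+t)
print(fit(mod,P))
sk=onz("top",321.3,217.6,.045);print("skirt",sk,onz("scene",295.6,259,.046))
print("ptop mid",onz("top",280,212.2,.119),"rim rear",onz("top",279.4,208.6,.122))
print("console",[onz("top",*u,.04) for u in((302.5,198),(331.3,194.5),(336.8,227.5),(307,232))])
print("FRz",tri(("top",338.7,230.8),("scene",296,283.5)))
c,yaw=[.539,-.1055],9.5
for nm,p in dict(skirt=[-.012,-.08,.045],ptop=[.01815,.062,.1193],rim=[.0263,.062,.122],RR=[.07,-.135,.026],FL=[-.07,.135,.026],FR=[-.07,-.135,.026],RL=[.07,.135,.026],FR0=[-.07,-.135,0]).items():
    w=V(c,yaw,p);print(nm,w,proj("top",w),proj("scene",w))
```

```text
(np.float64(9.872596172707008), array([ 0.5406, -0.1056]), array([[-0.0018, -0.0013],
       [ 0.0002,  0.0011],
       [-0.0004, -0.0003],
       [ 0.002 ,  0.0005]]))
skirt [ 0.5361 -0.1868  0.045 ] [ 0.5317 -0.1893  0.046 ]
ptop mid [ 0.5399 -0.0431  0.119 ] rim rear [ 0.5514 -0.0408  0.122 ]
console [array([ 0.6045, -0.1202,  0.04  ]), array([ 0.6199, -0.2215,  0.04  ]), array([ 0.5035, -0.2416,  0.04  ]), array([ 0.485 , -0.1382,  0.04  ])]
FRz [ 0.493  -0.2489  0.0359]
skirt [ 0.5404 -0.1864  0.045 ] [321.2067 216.3774] [297.9151 257.3602]
ptop [ 0.5467 -0.0414  0.1193] [279.5428 210.1493] [269.0556 202.461 ]
rim [ 0.5547 -0.04    0.122 ] [279.2036 207.6137] [271.4699 200.4213]
RR [ 0.6303 -0.2271  0.026 ] [332.4472 192.4278] [337.3871 259.7151]
FL [0.4477 0.0161 0.026 ] [262.3489 241.8656] [227.0993 232.0248]
FR [ 0.4922 -0.2502  0.026 ] [338.7299 231.2298] [295.7922 287.119 ]
RL [0.5858 0.0392 0.026 ] [257.2184 202.6739] [267.0871 212.2524]
FR0 [ 0.4922 -0.2502  0.    ] [337.7713 232.0021] [295.5409 295.1153]
```

Run:
```python
from h import *
import cv2
np.set_printoptions(precision=4,suppress=True)
f=D["top"]["frame"];g=cv2.cvtColor(f,cv2.COLOR_RGB2GRAY).astype(float)
# marks: brighter than console
sub=f[203:222,308:333].min(2);print(sub[2:16])
m=(g>232).astype(np.uint8);m[:, :308]=0;m[:,332:]=0;m[:203]=0;m[222:]=0
n,l,st,ce=cv2.connectedComponentsWithStats(m);print(st[1:],ce[1:])
d=((g<110)).astype(np.uint8);d[:,:308]=0;d[:,334:]=0;d[:203]=0;d[:229,:];d[229:]=0
n,l,st,ce=cv2.connectedComponentsWithStats(d);print(st[1:],ce[1:])
```

```text
[[218 219 218 218 218 218 218 218 218 218 218 218 219 218 218 218 219 219
  218 218 219 219 219 220 224]
 [218 218 218 218 219 218 219 218 219 219 219 218 219 218 220 219 219 219
  219 219 219 219 219 219 223]
 [219 219 219 219 218 219 219 219 219 225 228 219 220 232 239 227 219 218
  219 219 219 219 219 219 221]
 [219 220 219 219 219 219 219 219 220 238 243 222 223 244 253 237 221 220
  226 226 219 219 219 219 220]
 [220 220 219 219 219 220 220 220 222 241 246 211 203 221 234 222 219 234
  245 234 220 218 219 219 220]
 [219 219 220 219 219 227 230 223 215 214 201 150 135 128 129 146 170 217
  242 231 220 219 220 219 221]
 [220 219 219 219 219 228 237 228 180 139 114  90  95  85  89  96  92 126
  181 213 224 234 235 221 221]
 [219 219 219 218 218 222 226 193 120  78  84 100 109 105 110 108  89  82
  112 171 225 249 246 222 220]
 [219 219 220 222 222 223 198 127  79  80  89  95  98 105 108 108 106  98
   86 113 184 239 239 221 220]
 [219 221 238 251 247 228 164 103 137 157 133 114  96  92  89 102 108 108
   97  82 116 193 225 221 220]
 [220 221 238 252 252 227 127  86 148 179 170 173 179 146  85  84  91  95
  102  87  84 164 220 222 221]
 [220 219 221 224 231 210 108  53  77 111 135 162 190 161 101  89  85  82
   87  82  78 141 209 224 221]
 [221 220 220 220 224 191  91  53  60  54  62  75  92  93  93 105 105  98
   89  81  77 123 196 224 222]
 [220 220 220 222 226 191  92  78 100  88  79  68  62  54  64  81  91  95
  103 103  89 121 195 225 222]]
[[321 207   3   3   6]
 [317 208   2   2   4]
 [325 209   3   2   5]
 [314 211   1   1   1]
 [329 211   2   3   6]
 [310 214   3   3   7]] [[321.8333 207.8333]
 [317.5    208.5   ]
 [326.2    209.4   ]
 [314.     211.    ]
 [329.5    212.    ]
 [311.1429 214.7143]]
[[314 211  15  14 130]] [[321.7462 217.4769]]
```

Run:
```python
import cv2,numpy as np
t=np.load("pics/top0.npz")["frame"][:,:,::-1];s=np.load("pics/scene0.npz")["frame"][:,:,::-1]
def crop(im,x0,y0,x1,y1,n,k,gam=1):
    im=(255*(im[y0:y1,x0:x1]/255.)**gam).astype(np.uint8)
    im=cv2.resize(im,None,fx=k,fy=k,interpolation=cv2.INTER_CUBIC)
    for i in range(x0,x1,5): cv2.putText(im,str(i),(int((i-x0+.5)*k),10),0,.35,(0,0,255)); cv2.line(im,(int((i-x0+.5)*k),0),(int((i-x0+.5)*k),im.shape[0]),(0,255,0) if i%10==0 else (0,120,0),1)
    for i in range(y0,y1,5): cv2.putText(im,str(i),(0,int((i-y0+.5)*k)),0,.35,(0,0,255)); cv2.line(im,(0,int((i-y0+.5)*k)),(im.shape[1],int((i-y0+.5)*k)),(0,255,0) if i%10==0 else (0,120,0),1)
    cv2.imwrite(n,im)
crop(t,163,195,210,238,"pics/g5.png",16,4)
crop(s,185,142,243,204,"pics/g6.png",12,1.3)
```

```text
(no output)
```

View pics/g5.png

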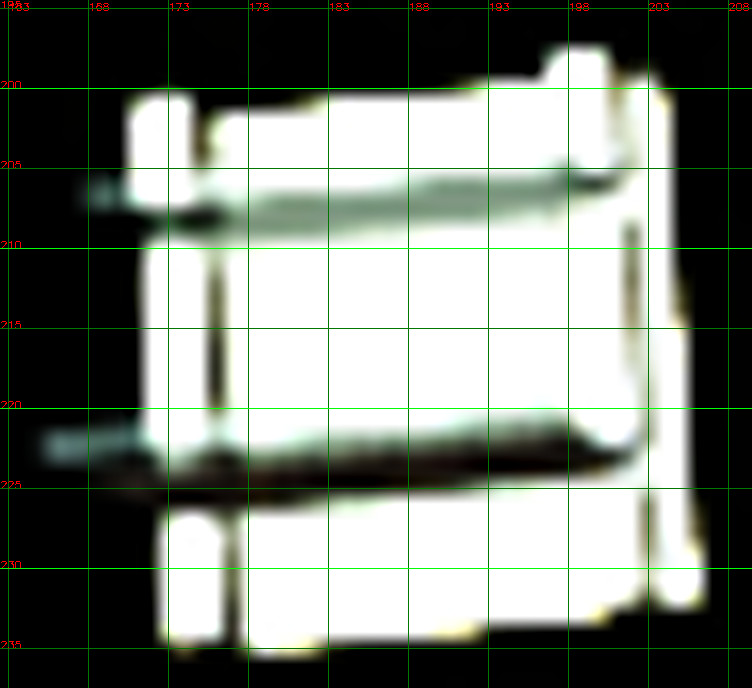

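View pics/g6.png

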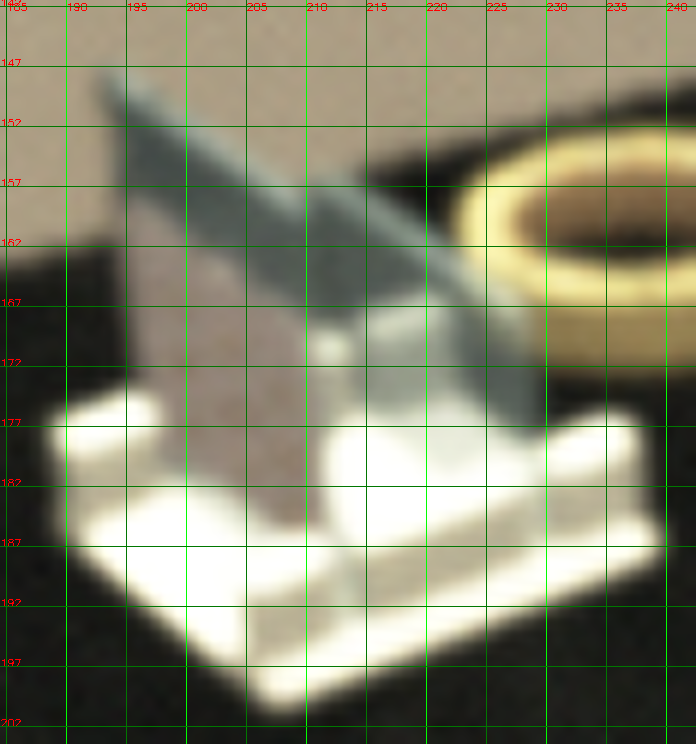

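Run:
```python
from h import *
np.set_printoptions(precision=4,suppress=True)
for u in((165.3,222.3),(195,220.5),(195,219.7)): print("tall top",onz("top",*u,.137))
for u in((192.5,147.5),(210,159.5),(211,160)): print("tall scene",onz("scene",*u,.137))
# rack comb tops z=.04 outer-left edge etc
for u in((170.5,203),(173,233),(172.7,234.5),(176.3,234.5),(174.5,200.3),(171,200.3)): print("comb",onz("top",*u,.04))
for u in((203.5,200),(206.2,232)): print("base R",onz("top",*u,.005))
for u in((168,206.7),): print("short",onz("top",*u,.087))
for a,b in(((176.5,220.5),(176.5,224.5)),): pass
for u in((173.5,226.5),(173.5,222.8),(173,209.5),(172.5,207.2)): print("slot near comb gap",onz("top",*u,.04))
for u in((201,222.3),(201,206)): print("R comb",onz("top",*u,.04))
```

```text
tall top [0.4936 0.3282 0.137 ]
tall top [0.5022 0.2324 0.137 ]
tall top [0.5048 0.2325 0.137 ]
tall scene [0.4873 0.3286 0.137 ]
tall scene [0.5013 0.2251 0.137 ]
tall scene [0.5025 0.2206 0.137 ]
comb [0.5736 0.3417 0.04  ]
comb [0.4687 0.3254 0.04  ]
comb [0.4635 0.3261 0.04  ]
comb [0.4638 0.3137 0.04  ]
comb [0.5836 0.3284 0.04  ]
comb [0.5833 0.3406 0.04  ]
base R [0.5937 0.2336 0.005 ]
base R [0.4788 0.2172 0.005 ]
short [0.5529 0.3368 0.087 ]
slot near comb gap [0.4913 0.3253 0.04  ]
slot near comb gap [0.5042 0.3262 0.04  ]
slot near comb gap [0.5509 0.3313 0.04  ]
slot near comb gap [0.559  0.3336 0.04  ]
R comb [0.5086 0.231  0.04  ]
R comb [0.566  0.2345 0.04  ]
```

>>> {"method": "step_arm", "body": {
  "rows": "-0.05 -0.03 0 8 0.085; -0.1 -0.06 0 16 0.085; -0.15 -0.09 0.01 25 0.085; -0.2 -0.12 0.015 33 0.085; -0.25 -0.15 0.02 41 0.085; -0.3 -0.18 0.025 49 0.085; -0.35 -0.21 0.03 57 0.085; -0.399 -0.238 0.03 65.5 0.085; -0.399 -0.238 0.03 65.5 0.085; -0.399 -0.238 0.03 65.5 0.085"
}}

```text
t: 1.35
ee_pos: [0.5002, 0.2793, 0.2007]
eef_rot: [-2.066, -2.367, 0.003]
force: [-0.4, 0.6, -0.6]
gripper_width: 0.0847
```

```bash
cat >> h.py <<'E'
import cv2
def st():
    from station import arm
    s=arm.state();R=Rn.from_rotvec(s["eef_rot"]).as_matrix()
    np.set_printoptions(precision=4,suppress=True)
    print("t",round(s["t"],2),"p",s["ee_pos"],"yaw_y",round(np.degrees(np.arctan2(R[1,1],R[0,1])),2),"F",s["force"],"T",s["torque"],"w",round(s["gripper_width"],4),"tz",R[:,2])
    return s,R
def gcrop(im,x0,y0,x1,y1,n,k,gam=1):
    im=(255*(im[y0:y1,x0:x1,::-1]/255.)**gam).astype(np.uint8)
    im=cv2.resize(im,None,fx=k,fy=k,interpolation=cv2.INTER_CUBIC)
    for i in range(x0,x1,5): cv2.putText(im,str(i),(int((i-x0+.5)*k),10),0,.35,(0,0,255)); cv2.line(im,(int((i-x0+.5)*k),0),(int((i-x0+.5)*k),6),(0,255,0),1)
    for i in range(y0,y1,5): cv2.putText(im,str(i),(0,int((i-y0+.5)*k)),0,.35,(0,0,255)); cv2.line(im,(0,int((i-y0+.5)*k)),(6,int((i-y0+.5)*k)),(0,255,0),1)
    cv2.imwrite(n,im)
def snap(name,tag):
    from station import arm
    d=arm.snapshot(name);np.savez(f"pics/{name}{tag}.npz",**d);return d
E
python3 - <<'E'
from h import *
st()
d=snap("top",1);gcrop(d["frame"],155,180,235,240,"pics/t1.png",10)
d=snap("scene",1);gcrop(d["frame"],160,80,260,200,"pics/s1.png",6)
E
```

```text
t 1.35 p [0.5002 0.2793 0.2007] yaw_y 7.78 F [-0.351   0.5616 -0.6431] T [ 0.0211  0.0184 -0.0609] w 0.0847 tz [-0.0012 -0.0012 -1.    ]
```

View pics/t1.png

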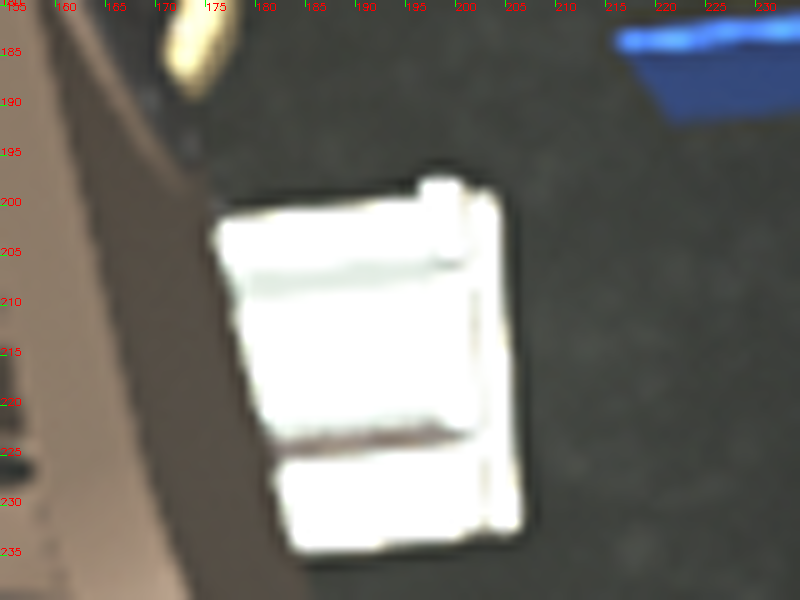

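View pics/s1.png

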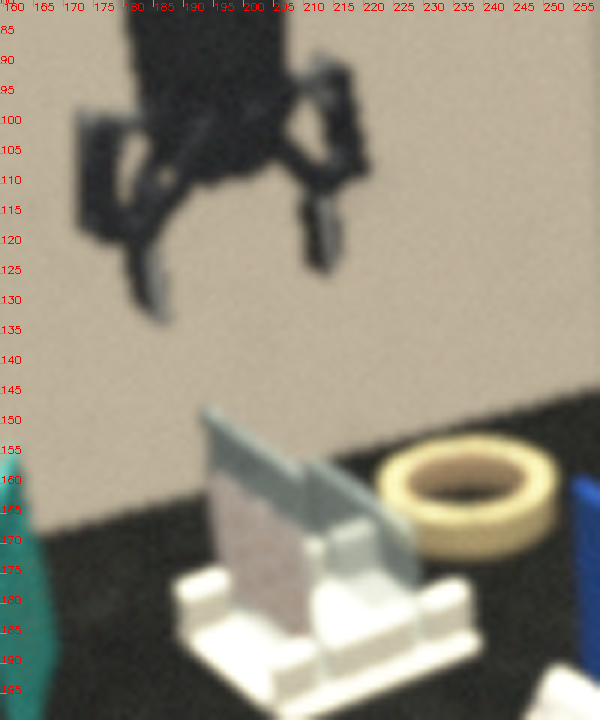

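Run:
```python
from h import *
c=np.array([.5002,.2793,.2137]);n=np.array([.9908,.135,0])
for k in(-.0425,0,.0425): print(proj("scene",c+k*n))
pc=np.array([.501,.279,.137])
y=np.array([-.135,.9908,0])
for k in(-.05,0,.05): print("plate edge",proj("scene",pc+k*y),proj("top",pc+k*y))
```

```text
[186.65419373 132.77270118]
[199.55121325 128.96348349]
[211.97280489 125.29468647]
plate edge [211.41185255 158.37773617] [195.9990185  218.81958704]
plate edge [202.78305757 152.53305402] [180.62644174 220.45692097]
plate edge [194.59670512 146.98805869] [165.22368738 222.09746912]
```

>>> {"method": "step_arm", "body": {
  "rows": "0 -0.002 0.04 0 0.085; 0 -0.002 0.085 0 0.085; 0 -0.002 0.085 0 0.06; 0 -0.002 0.085 0 0.02; 0 -0.002 0.085 0 0.02; 0 -0.002 0.085 0 0.02"
}}

```text
t: 2.2
ee_pos: [0.4983, 0.2801, 0.1172]
eef_rot: [2.063, 2.368, 0.001]
force: [-0.2, -0.2, 0.6]
gripper_width: 0.0199
```

Run:
```python
from h import *
st()
d=snap("scene",2);gcrop(d["frame"],170,100,250,200,"pics/s2.png",8)
```

```text
t 2.2 p [0.4983 0.2801 0.1172] yaw_y 7.89 F [-0.1792 -0.1601  0.5523] T [-0.0498 -0.0149  0.0246] w 0.0199 tz [ 0.0009 -0.0002 -1.    ]
```

View pics/s2.png

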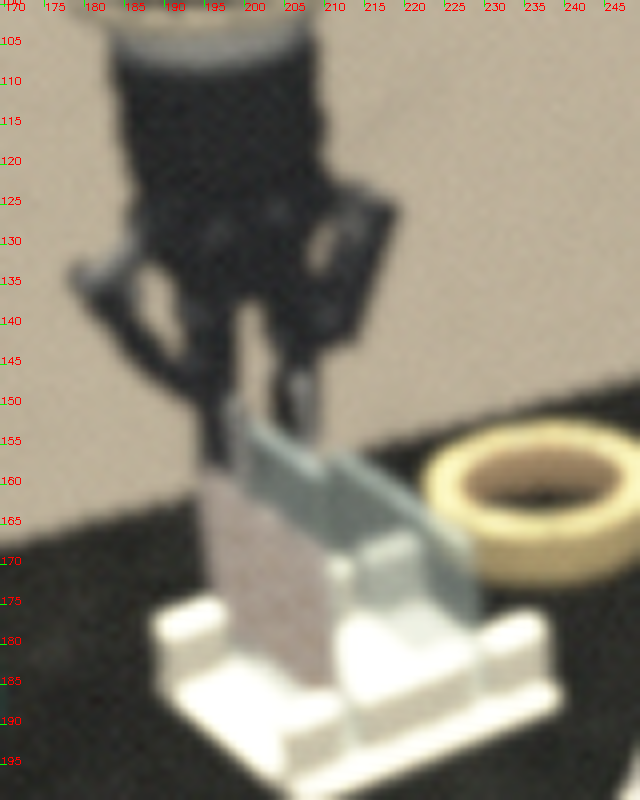

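>>> {"method": "step_arm", "body": {
  "rows": "0 0 0.002 0 0.012; 0 0 0.002 0 0.012"
}}

```text
t: 2.5
ee_pos: [0.4981, 0.28, 0.1149]
eef_rot: [2.063, 2.368, 0.0]
force: [-0.3, 0.6, -0.2]
gripper_width: 0.0115
```

>>> {"method": "step_arm", "body": {
  "rows": "0 0 0 0 0.008; 0 0 0 0 0.008"
}}

```text
t: 2.75
ee_pos: [0.4982, 0.28, 0.1149]
eef_rot: [2.063, 2.368, 0.0]
force: [0.2, -0.4, -0.9]
gripper_width: 0.008
```

```bash
python3 -c "
from h import *
st()"
```

```text
t 2.75 p [0.4982 0.28   0.1149] yaw_y 7.87 F [ 0.2254 -0.3835 -0.8533] T [0.0393 0.0007 0.0484] w 0.008 tz [ 0.0006 -0.0004 -1.    ]
```

Well centred. Grip fully and lift.

>>> {"method": "step_arm", "body": {
  "rows": "0 0 0 0 0; 0 0 0 0 0; 0 0 0 0 0; 0 0 0 0 0"
}}

```text
t: 3.25
ee_pos: [0.4978, 0.2799, 0.115]
eef_rot: [2.064, 2.368, -0.001]
force: [-4.0, -0.7, 5.6]
gripper_width: 0.0039
```

>>> {"method": "step_arm", "body": {
  "rows": "0 0 -0.005 0 0; 0 0 -0.02 0 0; 0 0 -0.05 0 0; 0 0 -0.09 0 0; 0 0 -0.11 0 0; 0 0 -0.11 0 0"
}}

```text
t: 4.0
ee_pos: [0.4989, 0.2805, 0.2274]
eef_rot: [2.062, 2.367, 0.005]
force: [0.8, -0.2, -2.1]
gripper_width: 0.0039
```

Run:
```python
from h import *
st()
d=snap("scene",3);gcrop(d["frame"],160,60,260,200,"pics/s3.png",5)
```

```text
t 4.0 p [0.4989 0.2805 0.2274] yaw_y 7.87 F [ 0.7572 -0.2222 -2.0715] T [ 0.0386  0.008  -0.0319] w 0.0039 tz [ 0.0037  0.0013 -1.    ]
```

View pics/s3.png

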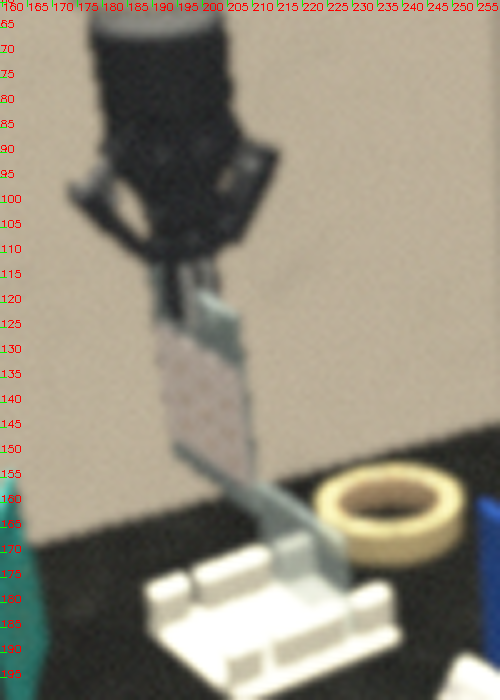

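Run:
```python
from h import *
y=np.array([-.137,.9906,0])
d=dict(np.load("pics/scene3.npz"));gcrop(d["frame"],180,105,220,165,"pics/s3b.png",12)
tcp=np.array([.4989,.2805,.1244])
for k in(-.05,0,.05): print(proj("scene",tcp+k*y), proj("scene",tcp+k*y+[0,0,.125]))
```

```text
[211.01126137 162.11902809] [206.53016667 122.48676312]
[202.416674   156.22150553] [197.52049772 117.31889424]
[194.2594993 150.6241313] [188.99736932 112.43010084]
```

View pics/s3b.png

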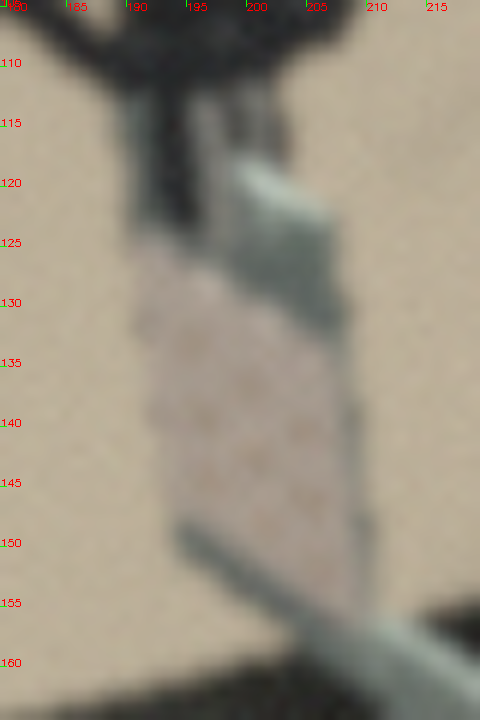

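>>> {"method": "step_arm", "body": {
  "rows": "0 0 -0.035 0 0; -0.045 -0.004 -0.04 0 0; -0.09 -0.008 -0.04 0 0; -0.14 -0.012 -0.04 -1 0; -0.19 -0.017 -0.04 -1.8 0; -0.24 -0.022 -0.04 -1.8 0; -0.29 -0.026 -0.04 -1.8 0; -0.3265 -0.0296 -0.04 -1.8 0; -0.3265 -0.0296 -0.04 -1.8 0; -0.3265 -0.0296 -0.04 -1.8 0"
}}

```text
t: 5.3
ee_pos: [0.5131, -0.0471, 0.2652]
eef_rot: [-2.027, -2.4, -0.001]
force: [0.1, 0.2, -1.5]
gripper_width: 0.004
```

Run:
```python
from h import *
st()
d=snap("scene",4);gcrop(d["frame"],200,100,330,270,"pics/s4.png",5)
d=snap("top",4);gcrop(d["frame"],230,170,340,250,"pics/t4.png",7)
```

```text
t 5.3 p [ 0.5131 -0.0471  0.2652] yaw_y 9.64 F [ 0.106   0.2448 -1.4965] T [-0.0101 -0.0279  0.0018] w 0.004 tz [ 0.0004  0.0007 -1.    ]
```

View pics/s4.png

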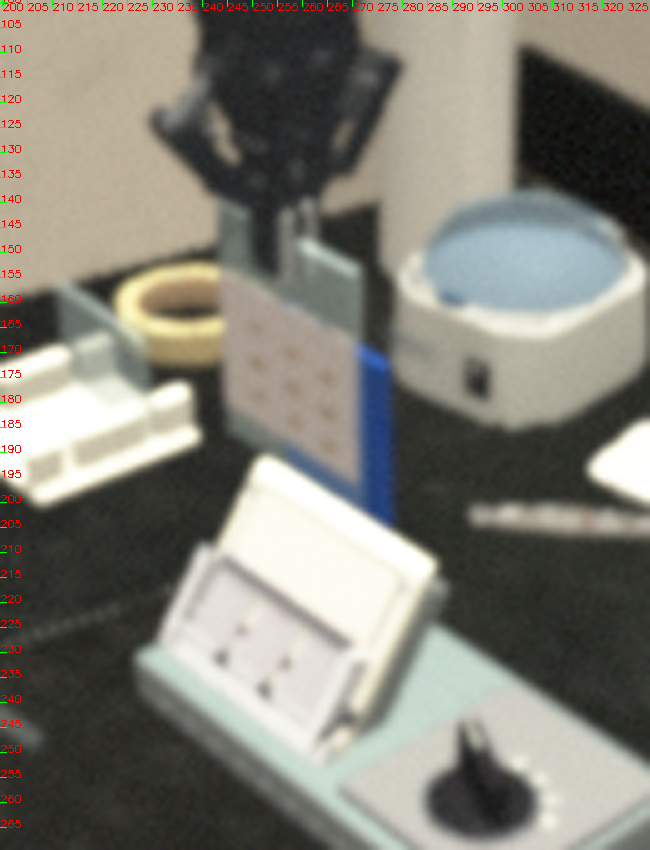

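View pics/t4.png

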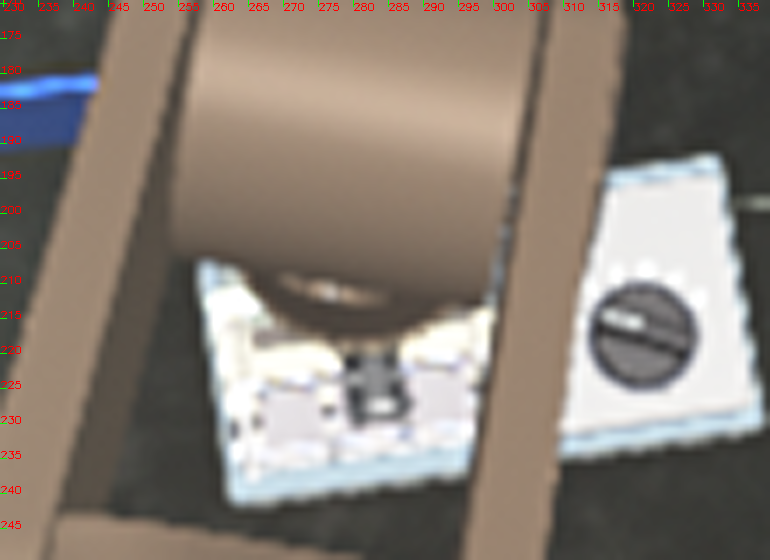

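Run:
```python
from h import *
np.set_printoptions(precision=2,suppress=True)
a=np.radians(9.7);vx=np.array([np.cos(a),np.sin(a),0]);vy=np.array([-np.sin(a),np.cos(a),0])
L=np.radians(35);Z=np.array([0,0,1.]);cz=np.sin(L)*vx+np.cos(L)*Z;cx=np.cos(L)*vx-np.sin(L)*Z
O=np.array([.503,-.0489,.062])
C=lambda x,y,z:O+cx*x/1e3+vy*y/1e3+cz*z/1e3
for n,p in dict(rimL=(5,66,77),rimR=(5,-66,77),lipL=(-8,56,27),lipR=(-8,-56,27),cheekLtop=(0,56,22),ptL=(0,66,70),ptR=(0,-66,70)).items():
    print(n,C(*p)*1e3,"scene",proj("scene",C(*p)),"top",proj("top",C(*p)))
T=np.array([.5131,-.0471,.2652]);b=T-[0,0,.103];t=b+[0,0,.125]
for k in(.05,-.05): print("plate bot",proj("scene",b+vy*k-vx*.0025),"top",proj("scene",t+vy*k))
print("per mm y",proj("scene",t+vy*.001)-proj("scene",t),"x",proj("scene",t+vx*.001)-proj("scene",t))
```

```text
rimL [539.45  24.29 122.21] scene [254.2  190.73] top [259.61 211.62]
rimR [ 561.69 -105.82  122.21] scene [287.61 212.05] top [299.12 206.07]
lipL [502.37   7.8   88.71] scene [245.37 208.23] top [264.59 224.15]
lipR [ 521.24 -102.59   88.71] scene [272.98 227.48] top [297.5  219.49]
cheekLtop [506.     8.43  80.02] scene [246.64 210.4 ] top [264.54 223.39]
ptL [531.46  22.92 119.34] scene [251.85 192.72] top [259.98 214.15]
ptR [ 553.7  -107.19  119.34] scene [285.16 214.27] top [299.45 208.6 ]
plate bot [244.95 185.45] top [243.06 139.48]
plate bot [270.6  201.84] top [270.65 153.94]
per mm y [-0.28 -0.14] x [ 0.34 -0.13]
```

Run:
```python
from h import *
d=dict(np.load("pics/scene4.npz"));gcrop(d["frame"],238,135,280,195,"pics/s4b.png",12)
gcrop(D["scene"]["frame"],228,185,292,258,"pics/s4c.png",11)
```

```text
(no output)
```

View pics/s4b.png

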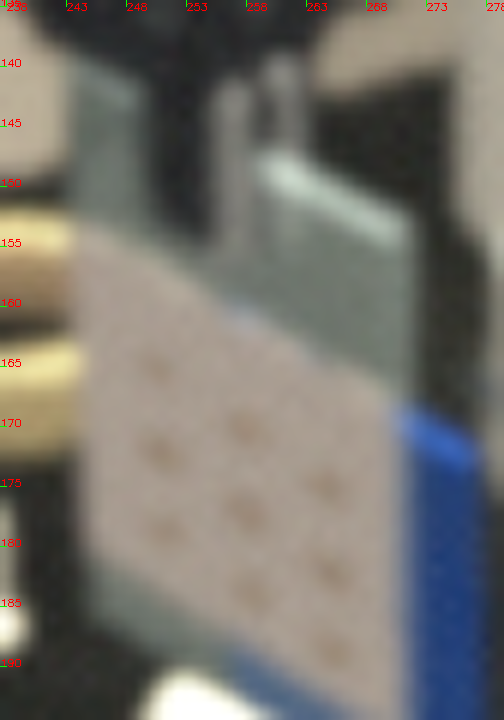

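View pics/s4c.png

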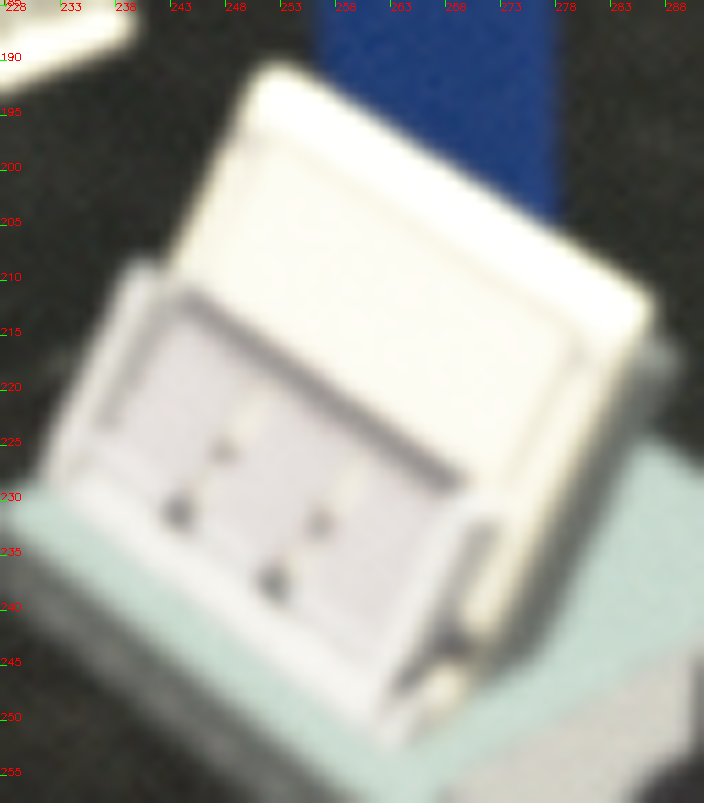

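Run:
```python
from h import *
np.set_printoptions(precision=4,suppress=True)
print("R pin",tri(("top",300.8,225.3),("scene",268.8,243)))
for s in((243.8,231.4),(247.8,225.6)): print("L",tri(("top",276.4,228.2),("scene",*s)))
for s in((252.3,237.8),(256.8,232)): print("R",tri(("top",287,226.7),("scene",*s)))
print(onz("top",263,231,.05),onz("top",300.8,225.3,.05))
print("rim",tri(("top",259,211.5),("scene",251.6,190.4)),tri(("top",299.8,205.8),("scene",287,211.8)))
```

```text
R pin [ 0.5039 -0.1147  0.0557]
L [ 0.4862 -0.0285  0.0441]
L [ 0.4904 -0.031   0.0614]
R [ 0.4922 -0.0648  0.045 ]
R [ 0.4968 -0.0672  0.0617]
[0.4832 0.0141 0.05  ] [ 0.5066 -0.1158  0.05  ]
rim [0.5368 0.0274 0.1231] [ 0.5608 -0.1073  0.1245]
```

>>> {"method": "step_arm", "body": {
  "rows": "0.001 0 0.03 0 0; 0.001 0 0.055 0 0; 0.001 0 0.068 0 0; 0.001 0 0.068 0 0"
}}

```text
t: 5.9
ee_pos: [0.5128, -0.0449, 0.197]
eef_rot: [-2.024, -2.402, -0.001]
force: [0.3, -0.2, -0.8]
gripper_width: 0.0037
```

Run:
```python
from h import *
st()
d=snap("scene",5);gcrop(d["frame"],225,125,300,255,"pics/s5.png",6)
d=snap("top",5);gcrop(d["frame"],250,195,310,245,"pics/t5.png",11)
```

```text
t 5.9 p [ 0.5128 -0.0449  0.197 ] yaw_y 9.76 F [ 0.2526 -0.1908 -0.7736] T [ 0.0093 -0.0236  0.0172] w 0.0037 tz [-0.0005  0.0009 -1.    ]
```

View pics/s5.png

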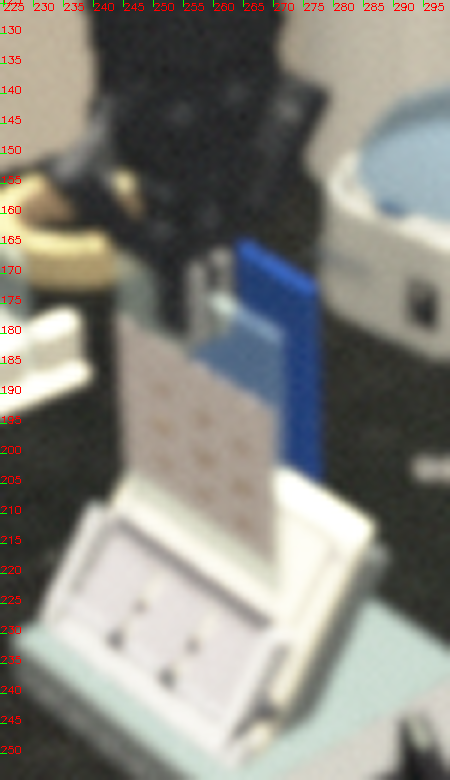

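View pics/t5.png

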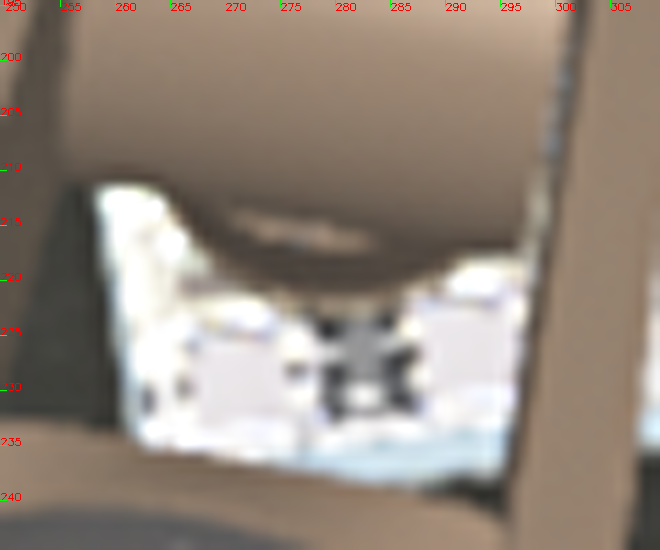

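>>> {"method": "step_arm", "body": {
  "rows": "-0.001 0.003 0 0 0; -0.001 0.005 0 0 0; -0.001 0.005 0 0 0"
}}

```text
t: 6.38
ee_pos: [0.5191, -0.0455, 0.1984]
eef_rot: [2.024, 2.401, 0.003]
force: [-0.7, 0.5, -0.8]
gripper_width: 0.0038
```

>>> {"method": "step_arm", "body": {
  "rows": "0 0.001 0 0 0; 0 0.001 0 0 0"
}}

```text
t: 6.62
ee_pos: [0.5199, -0.0453, 0.1984]
eef_rot: [2.024, 2.401, 0.002]
force: [-0.8, -1.5, 0.6]
gripper_width: 0.0033
```

>>> {"method": "step_arm", "body": {
  "rows": "0 0.001 0 0 0; 0 0.001 0 0 0"
}}

```text
t: 6.88
ee_pos: [0.5206, -0.0452, 0.1984]
eef_rot: [2.024, 2.401, 0.002]
force: [-2.3, -0.6, 1.5]
gripper_width: 0.0043
```

>>> {"method": "step_arm", "body": {
  "rows": "0 0.001 0 0 0; 0 0.001 0 0 0"
}}

```text
t: 7.12
ee_pos: [0.5214, -0.045, 0.1984]
eef_rot: [2.024, 2.402, 0.001]
force: [-3.8, -0.3, 3.5]
gripper_width: 0.0039
```

>>> {"method": "step_arm", "body": {
  "rows": "0 -0.001 0 0 0; 0 -0.0035 0.004 0 0; 0 -0.006 0.0075 0 0; 0 -0.006 0.0075 0 0"
}}

```text
t: 7.62
ee_pos: [0.5153, -0.046, 0.1907]
eef_rot: [2.024, 2.402, 0.001]
force: [-2.6, -1.1, -1.0]
gripper_width: 0.0037
```

Run:
```python
from h import *
st()
d=snap("scene",6);gcrop(d["frame"],225,155,300,255,"pics/s6.png",8)
```

```text
t 7.62 p [ 0.5153 -0.046   0.1907] yaw_y 9.75 F [-2.5961 -1.1193 -1.0344] T [-0.1746  0.8363 -0.0085] w 0.0037 tz [ 0.0008  0.0004 -1.    ]
```

View pics/s6.png

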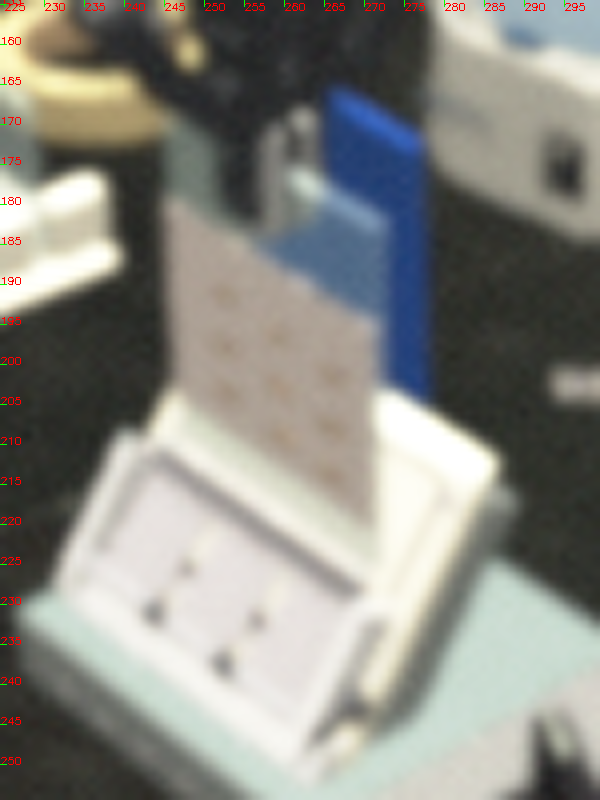

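>>> {"method": "step_arm", "body": {
  "rows": "0.001 -0.0025 0.0025 0 0; 0.001 -0.0025 0.0025 0 0"
}}

```text
t: 7.92
ee_pos: [0.5126, -0.0454, 0.188]
eef_rot: [2.025, 2.402, 0.001]
force: [-1.6, -0.7, -0.8]
gripper_width: 0.0039
```

>>> {"method": "step_arm", "body": {
  "rows": "0 -0.001 0.0015 0 0; 0 -0.001 0.0015 0 0"
}}

```text
t: 8.18
ee_pos: [0.5116, -0.0455, 0.1864]
eef_rot: [2.025, 2.402, 0.001]
force: [-1.8, -0.1, -0.3]
gripper_width: 0.0034
```

Run:
```python
from h import *
st()
```

```text
t 8.18 p [ 0.5116 -0.0455  0.1864] yaw_y 9.74 F [-1.8278 -0.0589 -0.2641] T [-0.1215  0.4586  0.0473] w 0.0034 tz [ 0.0007  0.0005 -1.    ]
```

>>> {"method": "step_arm", "body": {
  "rows": "0 -0.0008 0.0012 0 0; 0 -0.0008 0.0012 0 0"
}}

```text
t: 8.43
ee_pos: [0.5108, -0.0457, 0.1852]
eef_rot: [2.025, 2.402, 0.001]
force: [-1.1, 0.1, 1.6]
gripper_width: 0.004
```

>>> {"method": "step_arm", "body": {
  "rows": "0 -0.0005 0.001 0 0; 0 -0.0005 0.001 0 0"
}}

```text
t: 8.68
ee_pos: [0.5109, -0.0458, 0.1848]
eef_rot: [2.024, 2.401, 0.003]
force: [-1.6, -0.3, 9.9]
gripper_width: 0.0036
```

Run:
```python
from h import *
st()
d=snap("scene",7);gcrop(d["frame"],225,155,300,255,"pics/s7.png",8)
```

```text
t 8.68 p [ 0.5109 -0.0458  0.1848] yaw_y 9.74 F [-1.6333 -0.3114  9.9389] T [ 0.0152  0.6336 -0.0027] w 0.0036 tz [ 0.002   0.0005 -1.    ]
```

View pics/s7.png

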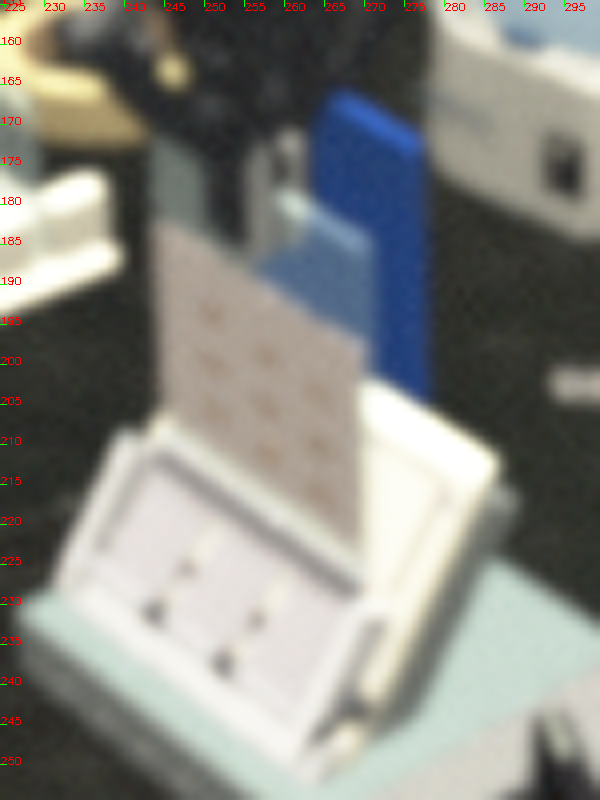

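>>> {"method": "step_arm", "body": {
  "rows": "0 0 -0.0008 0 0; 0 0 -0.0008 0 0.01; 0 0.001 -0.0008 0 0.01; 0 0.003 -0.0008 0 0.01; 0 0.005 -0.0008 0 0.012; 0 0.008 -0.001 0 0.012; 0 0.008 -0.001 0 0.012"
}}

```text
t: 9.6
ee_pos: [0.519, -0.0444, 0.1858]
eef_rot: [2.024, 2.401, 0.003]
force: [0.0, -0.3, -0.4]
gripper_width: 0.0121
```

Run:
```python
from h import *
st()
d=snap("scene",8);gcrop(d["frame"],225,155,300,255,"pics/s8.png",8)
```

```text
t 9.6 p [ 0.519  -0.0444  0.1858] yaw_y 9.74 F [ 0.0344 -0.2762 -0.4177] T [0.0501 0.003  0.0743] w 0.0121 tz [ 0.0022  0.0004 -1.    ]
```

View pics/s8.png

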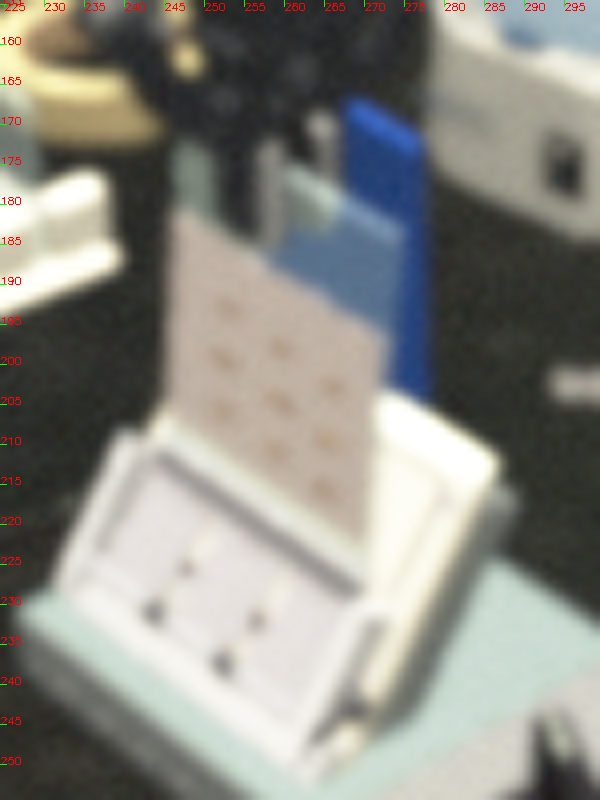

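>>> {"method": "step_arm", "body": {
  "rows": "0 0.003 0 0 0.016; 0 0.006 0 0 0.018; 0 0.009 0 0 0.02; 0 0.012 0 0 0.02; 0 0.015 0 0 0.02; 0 0.018 0.001 0 0.02; 0 0.021 0.002 0 0.022; 0 0.024 0.003 0 0.022; 0 0.027 0.0035 0 0.022; 0 0.03 0.004 0 0.022"
}}

```text
t: 10.9
ee_pos: [0.5486, -0.0393, 0.1818]
eef_rot: [2.024, 2.401, 0.003]
force: [-0.2, -0.4, 0.4]
gripper_width: 0.0218
```

Run:
```python
from h import *
st()
d=snap("scene",9);gcrop(d["frame"],225,155,300,255,"pics/s9.png",8)
```

```text
t 10.9 p [ 0.5486 -0.0393  0.1818] yaw_y 9.74 F [-0.1741 -0.3906  0.4409] T [-0.0427 -0.0506 -0.021 ] w 0.0218 tz [ 0.002   0.0004 -1.    ]
```

View pics/s9.png

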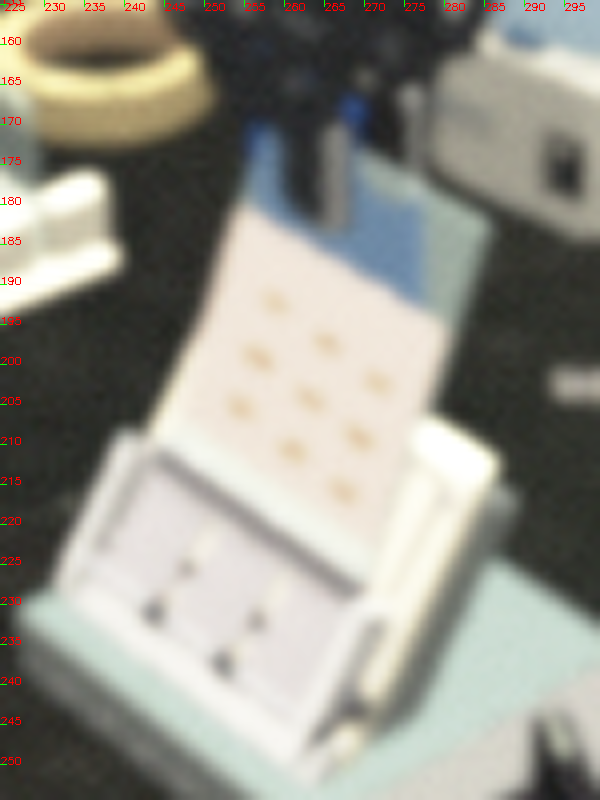

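>>> {"method": "step_arm", "body": {
  "rows": "0 0.003 0.001 0 0.023; 0 0.006 0.003 0 0.024; 0 0.009 0.0045 0 0.024; 0 0.012 0.006 0 0.024; 0 0.015 0.008 0 0.024; 0 0.018 0.0095 0 0.024; 0 0.021 0.011 0 0.025; 0 0.024 0.013 0 0.026; 0 0.027 0.0145 0 0.026; 0 0.029 0.015 0 0.026"
}}

```text
t: 12.2
ee_pos: [0.5777, -0.0343, 0.1667]
eef_rot: [2.024, 2.401, 0.003]
force: [-1.6, -0.2, 0.6]
gripper_width: 0.026
```

Run:
```python
from h import *
st()
d=snap("scene",10);gcrop(d["frame"],225,155,300,255,"pics/s10.png",8)
```

```text
t 12.2 p [ 0.5777 -0.0343  0.1667] yaw_y 9.75 F [-1.578  -0.1699  0.5897] T [-0.0944  0.2952  0.018 ] w 0.026 tz [ 0.002   0.0005 -1.    ]
```

View pics/s10.png

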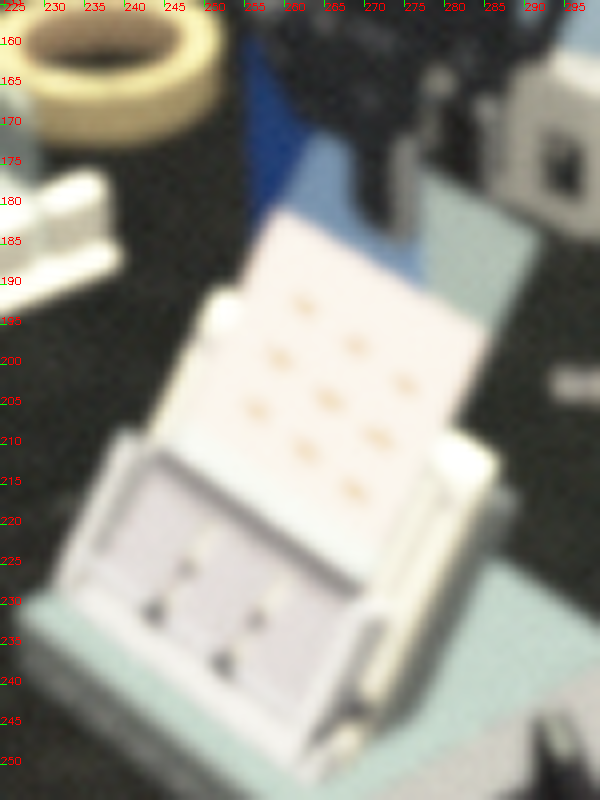

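>>> {"method": "step_arm", "body": {
  "rows": "0 -0.003 0 0 0.03; 0 -0.003 0 0 0.032; 0 -0.003 -0.01 0 0.032; 0 -0.003 -0.05 0 0.032; 0 -0.003 -0.08 0 0.05; 0 -0.003 -0.08 0 0.05"
}}

```text
t: 13.0
ee_pos: [0.5762, -0.035, 0.2498]
eef_rot: [2.021, 2.398, 0.007]
force: [0.4, -0.2, -0.4]
gripper_width: 0.0498
```

Run:
```python
from h import *
st()
d=snap("scene",11);gcrop(d["frame"],225,145,300,255,"pics/s11.png",8)
```

```text
t 13.0 p [ 0.5762 -0.035   0.2498] yaw_y 9.75 F [ 0.3546 -0.2166 -0.3775] T [-0.0061 -0.0049 -0.0158] w 0.0498 tz [ 0.0069 -0.0001 -1.    ]
```

View pics/s11.png

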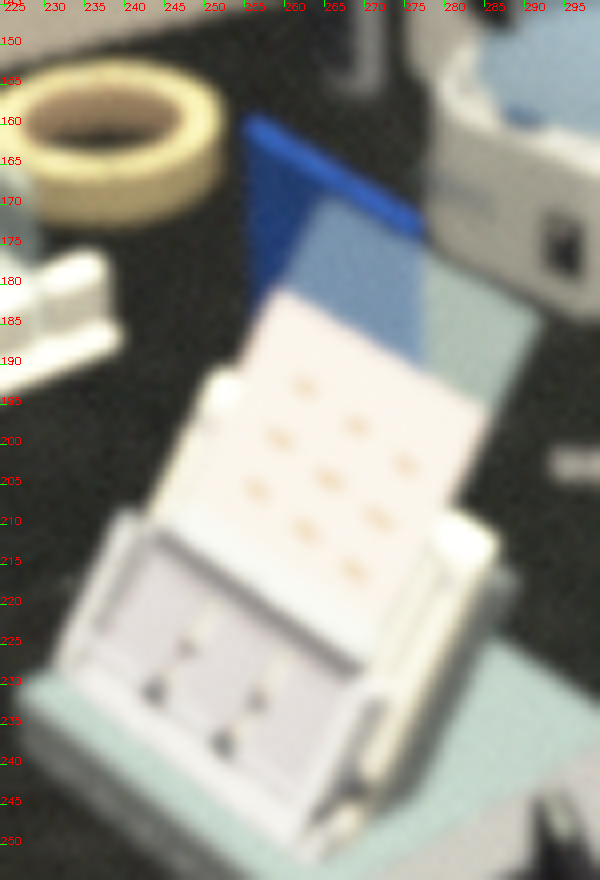

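Run:
```python
from h import *
np.set_printoptions(precision=2,suppress=True)
d=snap("top",11);gcrop(d["frame"],240,180,320,245,"pics/t11.png",10)
a=np.radians(9.7);vx=np.array([np.cos(a),np.sin(a),0]);vy=np.array([-np.sin(a),np.cos(a),0])
L=np.radians(35);Z=np.array([0,0,1.]);cz=np.sin(L)*vx+np.cos(L)*Z;cx=np.cos(L)*vx-np.sin(L)*Z
O=np.array([.4992,-.0483,.062])
C=lambda x,y,z:O+cx*x/1e3+vy*y/1e3+cz*z/1e3
for zb in(18,21):
  for y in(50,-50): print(zb,y,proj("scene",C(0,y,zb+125)),"coat top",proj("scene",C(-5,y,zb+91)),proj("top",C(0,y,zb+125)),C(-5,y,zb+125))
print("rim",proj("scene",C(5,66,77)),proj("scene",C(5,-66,77)))
```

```text
18 50 [265.98 170.31] coat top [259.22 181.68] [262.08 199.03] [0.57 0.01 0.18]
18 -50 [292.2  185.25] coat top [284.97 197.33] [293.13 194.7 ] [ 0.58 -0.08  0.18]
21 50 [266.47 169.26] coat top [259.71 180.64] [261.97 198.36] [0.57 0.01 0.18]
21 -50 [292.74 184.15] coat top [285.5  196.23] [293.07 194.03] [ 0.59 -0.08  0.18]
rim [252.84 191.03] [286.18 212.4 ]
```

View pics/t11.png

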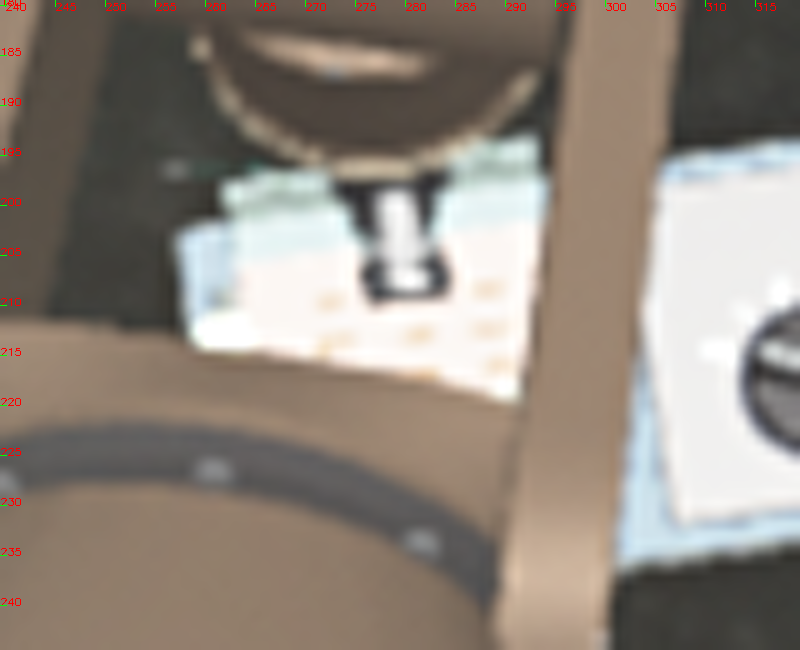

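Run:
```python
from h import *
s,R=st();print(s["q"])
a=np.radians(9.7);vx=np.array([np.cos(a),np.sin(a),0]);vy=np.array([-np.sin(a),np.cos(a),0])
L=np.radians(35);Z=np.array([0,0,1.]);cz=np.sin(L)*vx+np.cos(L)*Z;cx=np.cos(L)*vx-np.sin(L)*Z
O=np.array([.4992,-.0483,.062])
np.set_printoptions(precision=4)
for zb in(18,21): print(O+cx*-.005+cz*(zb+125)/1e3, O+cz*(zb+125)/1e3)
```

```text
t 13.1 p [ 0.5746 -0.0349  0.2471] yaw_y 9.75 F [-0.7095  0.207  -0.8259] T [ 0.0283 -0.0041 -0.0119] w 0.0501 tz [ 0.0027  0.0003 -1.    ]
[-0.1137  0.359   1.7546  0.0008  1.0253 -0.2842]
[ 0.576  -0.0352  0.182 ] [ 0.58   -0.0345  0.1791]
[ 0.5777 -0.0349  0.1845] [ 0.5817 -0.0342  0.1816]
```

>>> {"method": "step_arm", "body": {
  "rows": "0 0.002 0 10 0.06; 0 0.002 0 20 0.06; 0 0.002 0 30 0.06; 0 0.002 0 40 0.06; 0 0.002 0 50 0.06; 0 0.002 0 60 0.06; 0 0.002 0 70 0.06; 0 0.002 0.02 80 0.06; 0 0.002 0.04 90 0.06; 0 0.002 0.055 90 0.06"
}}

```text
t: 14.35
ee_pos: [0.576, -0.0344, 0.1904]
eef_rot: [-3.13, -0.268, -0.001]
force: [-0.5, 0.4, -0.4]
gripper_width: 0.0601
```

Run:
```python
from h import *
s,R=st();print(R)
d=snap("scene",12);gcrop(d["frame"],225,115,310,235,"pics/s12.png",7)
```

```text
t 14.35 p [ 0.576  -0.0344  0.1904] yaw_y -80.21 F [-0.5047  0.4104 -0.4278] T [ 0.0433 -0.016   0.0119] w 0.0601 tz [ 0.0007  0.0006 -1.    ]
[[ 0.9854  0.1701  0.0007]
 [ 0.1701 -0.9854  0.0006]
 [ 0.0008 -0.0004 -1.    ]]
```

View pics/s12.png

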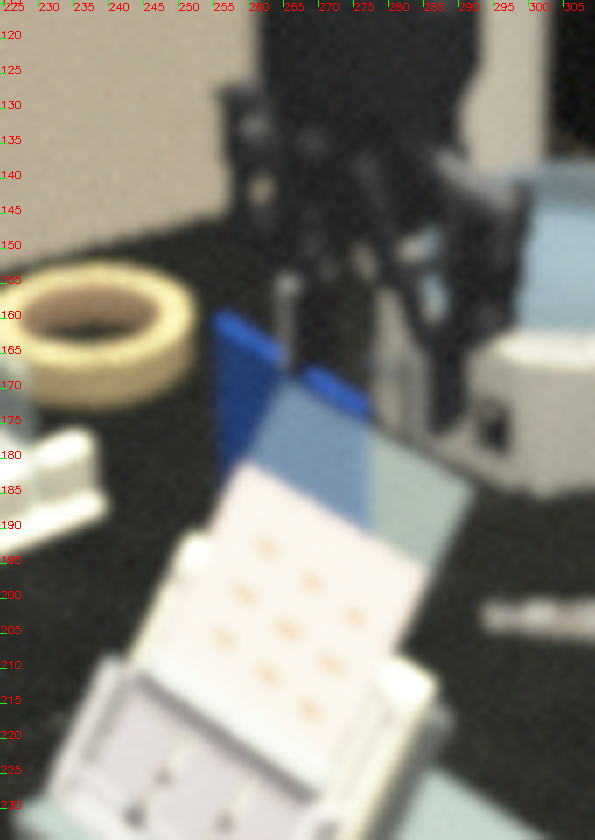

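>>> {"method": "step_arm", "body": {
  "rows": "0.002 0 0.003 0 0.06; 0.002 0 0.003 0 0.06"
}}

```text
t: 14.65
ee_pos: [0.5774, -0.034, 0.1858]
eef_rot: [-3.129, -0.276, 0.002]
force: [-0.2, -0.4, -0.1]
gripper_width: 0.06
```

>>> {"method": "step_arm", "body": {
  "rows": "0 0 0.002 0 0.06; 0 0 0.003 0 0.06"
}}

```text
t: 14.9
ee_pos: [0.5775, -0.034, 0.1831]
eef_rot: [-3.129, -0.277, 0.001]
force: [-0.5, 0.2, 0.0]
gripper_width: 0.0598
```

>>> {"method": "step_arm", "body": {
  "rows": "0 0 0.002 0 0.06; 0 0 0.003 0 0.06"
}}

```text
t: 15.15
ee_pos: [0.5775, -0.034, 0.1801]
eef_rot: [-3.129, -0.277, 0.001]
force: [0.2, -0.0, -0.2]
gripper_width: 0.0603
```

>>> {"method": "step_arm", "body": {
  "rows": "0 0 0.0015 0 0.06; 0 0 0.002 0 0.06"
}}

```text
t: 15.4
ee_pos: [0.5778, -0.034, 0.1782]
eef_rot: [-3.129, -0.277, 0.0]
force: [0.9, 0.4, 3.5]
gripper_width: 0.0602
```

>>> {"method": "step_arm", "body": {
  "rows": "0 0 0.0015 0 0.06; 0 0 0.002 0 0.06"
}}

```text
t: 15.65
ee_pos: [0.5789, -0.034, 0.1768]
eef_rot: [-3.129, -0.277, -0.004]
force: [4.2, 1.2, 8.0]
gripper_width: 0.0601
```

Run:
```python
from h import *
s,R=st()
d=snap("scene",13);gcrop(d["frame"],240,125,310,225,"pics/s13.png",8)
```

```text
t 15.65 p [ 0.5789 -0.034   0.1768] yaw_y -79.89 F [4.2191 1.2412 8.0432] T [ 0.2967 -0.5146 -0.0384] w 0.0601 tz [ 0.0023  0.0007 -1.    ]
```

View pics/s13.png

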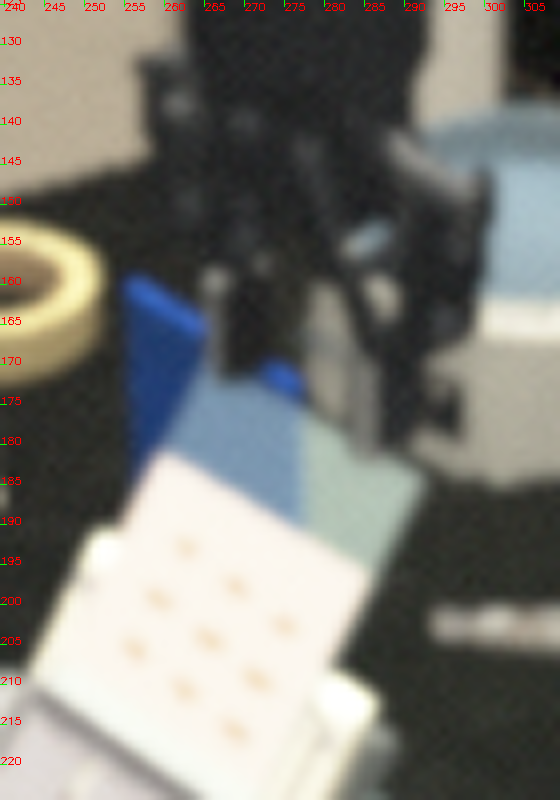

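>>> {"method": "step_arm", "body": {
  "rows": "-0.001 0 0.0015 0 0.06; -0.0015 0 0.0022 0 0.06"
}}

```text
t: 15.95
ee_pos: [0.5791, -0.0342, 0.1756]
eef_rot: [-3.129, -0.277, -0.009]
force: [3.5, 1.8, 9.7]
gripper_width: 0.0599
```

>>> {"method": "step_arm", "body": {
  "rows": "-0.001 0 0.0015 0 0.06; -0.0015 0 0.0022 0 0.06"
}}

```text
t: 16.2
ee_pos: [0.5795, -0.0343, 0.1746]
eef_rot: [3.129, 0.277, 0.016]
force: [5.3, 3.0, 12.3]
gripper_width: 0.0601
```

Run:
```python
from h import *
s,R=st()
```

```text
t 16.2 p [ 0.5795 -0.0343  0.1746] yaw_y -79.9 F [ 5.3403  3.0118 12.2658] T [ 0.5627 -0.7852 -0.0336] w 0.0601 tz [ 0.0099  0.0007 -1.    ]
```

Run:
```python
from h import *
d=snap("scene",14);gcrop(d["frame"],240,155,300,235,"pics/s14.png",9)
b=dict(np.load("pics/scene11.npz"));gcrop(b["frame"],240,155,300,235,"pics/s11b.png",9)
```

```text
(no output)
```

View pics/s14.png

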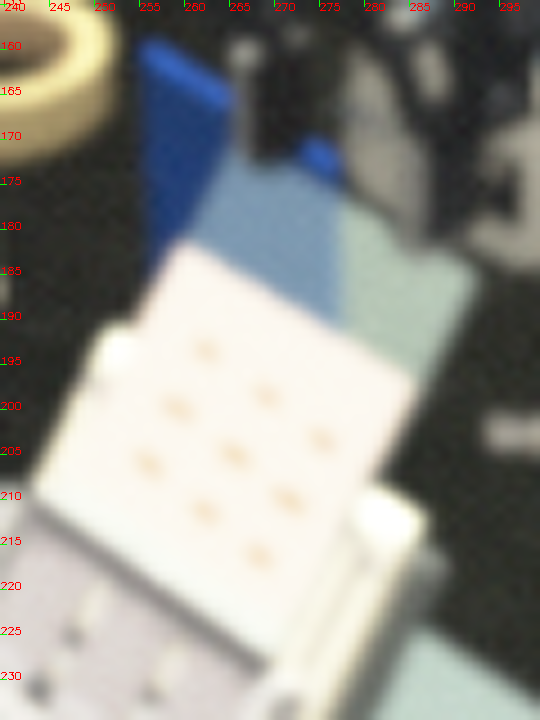

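View pics/s11b.png

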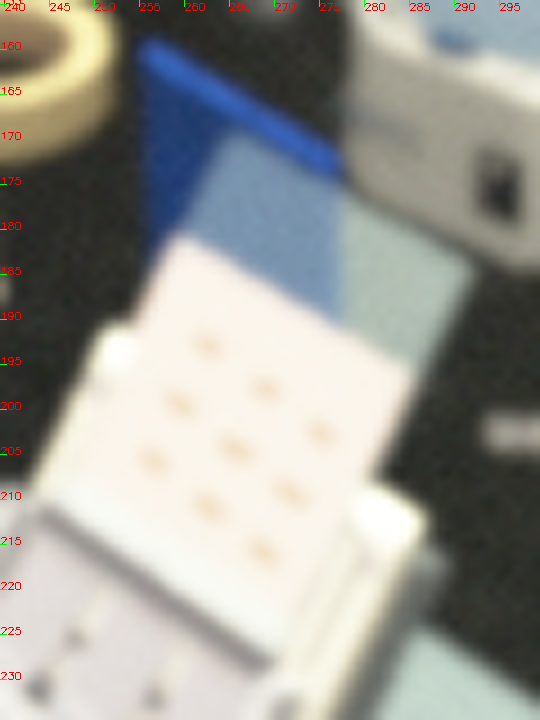

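>>> {"method": "step_arm", "body": {
  "rows": "-0.003 0 0.0015 0 0.06; -0.0045 0 0.0028 0 0.06"
}}

```text
t: 16.5
ee_pos: [0.5774, -0.0351, 0.1733]
eef_rot: [3.129, 0.276, 0.024]
force: [6.8, 3.2, 17.2]
gripper_width: 0.0601
```

>>> {"method": "step_arm", "body": {
  "rows": "-0.003 0 0.0015 0 0.06; -0.0045 0 0.0028 0 0.06"
}}

```text
t: 16.75
ee_pos: [0.5762, -0.0357, 0.1725]
eef_rot: [3.128, 0.276, 0.035]
force: [9.6, 4.4, 23.1]
gripper_width: 0.0601
```

Run:
```python
from h import *
s,R=st()
d=snap("scene",15);gcrop(d["frame"],240,155,300,235,"pics/s15.png",9)
```

```text
t 16.75 p [ 0.5762 -0.0357  0.1725] yaw_y -79.93 F [ 9.6019  4.4378 23.1383] T [ 1.1613 -1.6364 -0.064 ] w 0.0601 tz [ 0.0222  0.0006 -0.9998]
```

View pics/s15.png

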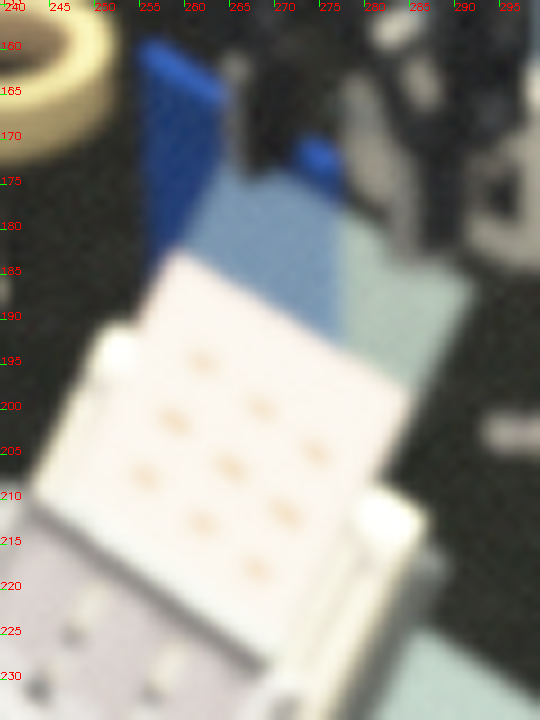

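>>> {"method": "step_arm", "body": {
  "rows": "-0.004 0 0.002 0 0.06; -0.005 0 0.003 0 0.06"
}}

```text
t: 17.05
ee_pos: [0.5724, -0.0366, 0.1703]
eef_rot: [3.128, 0.275, 0.039]
force: [1.5, 0.9, 7.2]
gripper_width: 0.0601
```

Run:
```python
from h import *
s,R=st()
```

```text
t 17.05 p [ 0.5724 -0.0366  0.1703] yaw_y -79.94 F [1.4968 0.8672 7.24  ] T [ 0.237  -0.3551  0.0409] w 0.0601 tz [ 0.0248  0.0005 -0.9997]
```

Run:
```python
from h import *
d=snap("scene",16);gcrop(d["frame"],240,155,300,235,"pics/s16.png",9)
```

```text
(no output)
```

View pics/s16.png

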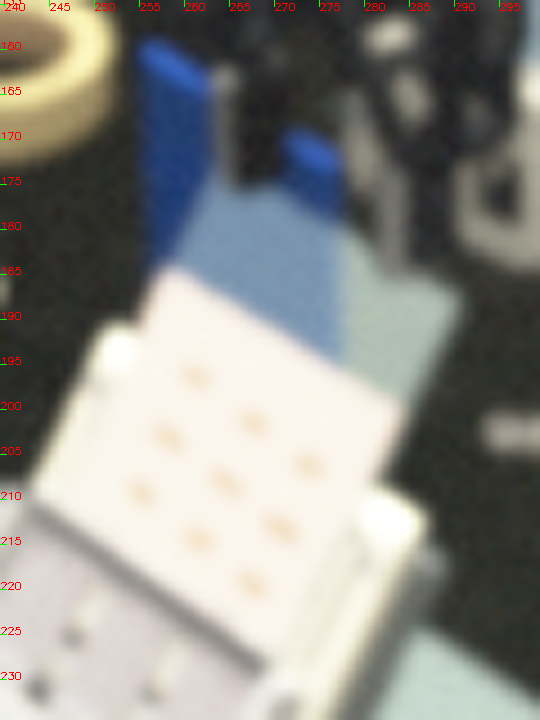

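>>> {"method": "step_arm", "body": {
  "rows": "-0.001 0 0.0012 0 0.06; -0.002 0 0.0025 0 0.06"
}}

```text
t: 17.35
ee_pos: [0.5712, -0.037, 0.1683]
eef_rot: [3.127, 0.275, 0.042]
force: [1.2, 1.6, 9.2]
gripper_width: 0.06
```

>>> {"method": "step_arm", "body": {
  "rows": "-0.001 0 0.0012 0 0.06; -0.002 0 0.0025 0 0.06"
}}

```text
t: 17.6
ee_pos: [0.5703, -0.0373, 0.1665]
eef_rot: [3.127, 0.275, 0.045]
force: [1.4, 0.4, 8.9]
gripper_width: 0.0602
```

>>> {"method": "step_arm", "body": {
  "rows": "-0.001 0 0.0012 0 0.06; -0.002 0 0.0025 0 0.06"
}}

```text
t: 17.85
ee_pos: [0.5695, -0.0377, 0.1648]
eef_rot: [3.127, 0.275, 0.049]
force: [0.4, 1.4, 9.8]
gripper_width: 0.0598
```

>>> {"method": "step_arm", "body": {
  "rows": "-0.001 -0.0005 0.0012 0 0.06; -0.002 -0.001 0.0025 0 0.06"
}}

```text
t: 18.1
ee_pos: [0.5687, -0.0372, 0.1632]
eef_rot: [3.126, 0.275, 0.053]
force: [0.5, -0.3, 11.1]
gripper_width: 0.0601
```

>>> {"method": "step_arm", "body": {
  "rows": "-0.001 -0.0005 0.0012 0 0.06; -0.002 -0.001 0.0025 0 0.06"
}}

```text
t: 18.35
ee_pos: [0.5679, -0.0369, 0.1617]
eef_rot: [3.125, 0.276, 0.058]
force: [1.4, -1.5, 11.2]
gripper_width: 0.06
```

Run:
```python
from h import *
s,R=st()
d=snap("scene",17);gcrop(d["frame"],230,155,300,255,"pics/s17.png",8)
```

```text
t 18.35 p [ 0.5679 -0.0369  0.1617] yaw_y -79.93 F [ 1.4139 -1.4686 11.1622] T [-0.2386 -0.3014  0.1562] w 0.06 tz [ 0.0371 -0.0008 -0.9993]
```

View pics/s17.png

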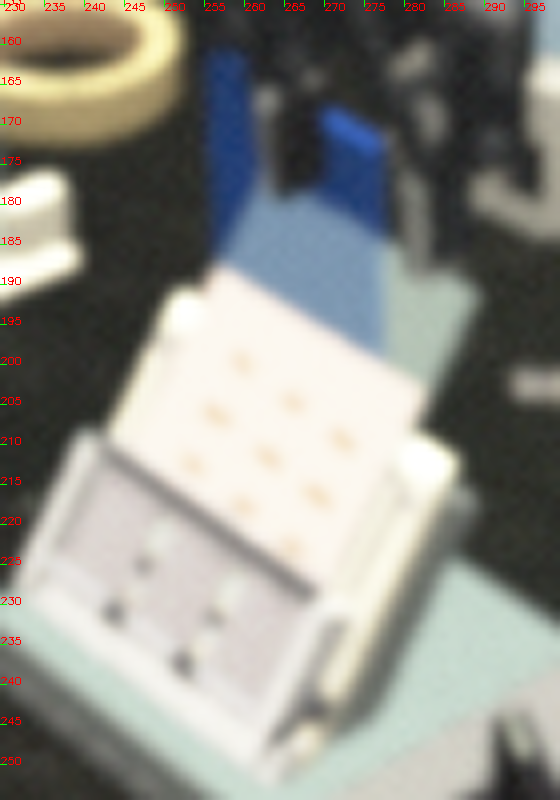

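>>> {"method": "step_arm", "body": {
  "rows": "-0.001 0 0.0012 0 0.06; -0.002 0 0.0024 0 0.06; -0.003 0 0.0036 0 0.06; -0.003 0 0.0036 0 0.06"
}}

```text
t: 18.9
ee_pos: [0.5658, -0.0375, 0.1586]
eef_rot: [3.124, 0.276, 0.061]
force: [0.2, 0.2, 11.8]
gripper_width: 0.0601
```

>>> {"method": "step_arm", "body": {
  "rows": "-0.001 0 0.0012 0 0.06; -0.002 0 0.0024 0 0.06; -0.003 0 0.0036 0 0.06; -0.003 0 0.0036 0 0.06"
}}

```text
t: 19.4
ee_pos: [0.5654, -0.0381, 0.1569]
eef_rot: [3.123, 0.275, 0.069]
force: [2.8, 2.9, 23.2]
gripper_width: 0.06
```

Run:
```python
from h import *
s,R=st()
d=snap("scene",18);gcrop(d["frame"],230,155,300,255,"pics/s18.png",8)
a=np.radians(9.7);vx=np.array([np.cos(a),np.sin(a),0]);vy=np.array([-np.sin(a),np.cos(a),0])
L=np.radians(35);Z=np.array([0,0,1.]);cz=np.sin(L)*vx+np.cos(L)*Z;cx=np.cos(L)*vx-np.sin(L)*Z
O=np.array([.4992,-.0483,.062])
C=lambda x,y,z:O+cx*x/1e3+vy*y/1e3+cz*z/1e3
for zb in(0,-6,-14):
  print(zb,"coat top",proj("scene",C(-5,50,zb+91)),proj("scene",C(-5,-50,zb+91)),"top R",proj("scene",C(0,-50,zb+125)))
```

```text
t 19.4 p [ 0.5654 -0.0381  0.1569] yaw_y -79.93 F [ 2.7794  2.8586 23.2277] T [ 0.6595 -0.3963  0.0967] w 0.06 tz [ 0.0443 -0.0014 -0.999 ]
0 coat top [256.3245 187.8973] [281.8073 203.8874] top R [289.0158 191.8612]
-6 coat top [255.3619 189.9608] [280.7579 206.0659] top R [287.9573 194.0556]
-14 coat top [254.0813 192.706 ] [279.362  208.9637] top R [286.5492 196.9746]
```

View pics/s18.png

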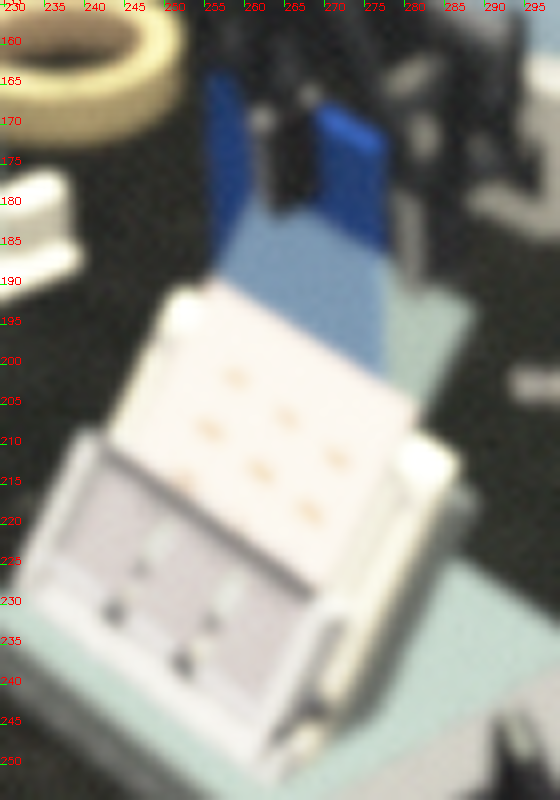

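>>> {"method": "step_arm", "body": {
  "rows": "-0.003 -0.0005 0.0036 0 0.06; -0.0035 -0.0005 0.0042 0 0.06; -0.0035 -0.0005 0.0042 0 0.06"
}}

```text
t: 19.82
ee_pos: [0.5661, -0.0381, 0.1557]
eef_rot: [3.122, 0.275, 0.083]
force: [5.0, 4.5, 35.1]
gripper_width: 0.0599
```

Run:
```python
from h import *
s,R=st()
```

```text
t 19.82 p [ 0.5661 -0.0381  0.1557] yaw_y -79.95 F [ 4.9924  4.5134 35.0733] T [ 1.293  -0.9165  0.0893] w 0.0599 tz [ 0.053  -0.0016 -0.9986]
```

>>> {"method": "step_arm", "body": {
  "rows": "0.001 0 -0.002 0 0.06; 0.002 0 -0.004 0 0.06; 0.004 0 -0.01 0 0.06; 0.004 0 -0.03 0 0.06; 0.004 0 -0.06 0 0.06; 0.004 0 -0.06 0 0.06"
}}

```text
t: 20.58
ee_pos: [0.5679, -0.0375, 0.2178]
eef_rot: [3.121, 0.275, 0.087]
force: [0.5, 0.7, -0.9]
gripper_width: 0.0598
```

Run:
```python
from h import *
s,R=st();print(s["q"])
d=snap("scene",19);gcrop(d["frame"],230,155,300,255,"pics/s19.png",8)
```

```text
t 20.57 p [ 0.5679 -0.0375  0.2178] yaw_y -79.95 F [ 0.5147  0.7401 -0.8723] T [-0.007   0.0462 -0.0005] w 0.0598 tz [ 0.056  -0.0021 -0.9984]
[-0.1223  0.3546  1.8465  0.0062  0.8846  1.2691]
```

View pics/s19.png

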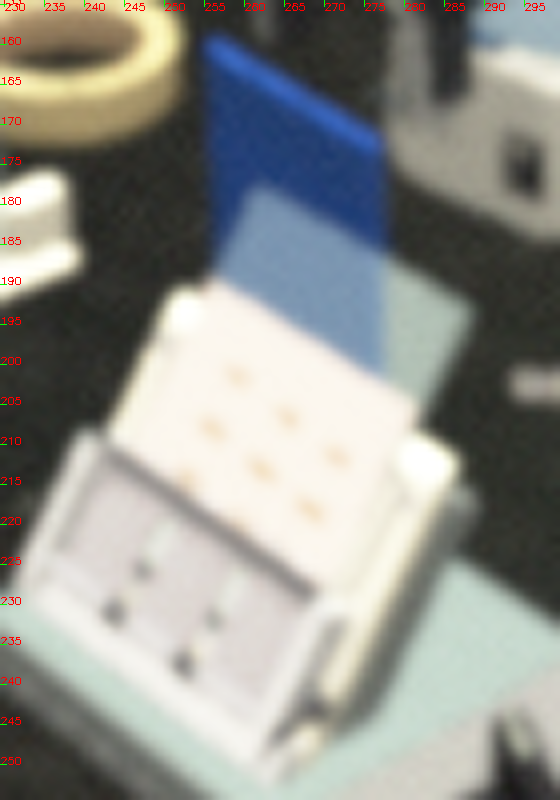

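Run:
```python
from h import *
s,R=st()
for t in((.5335,-.1873,.22),(.5335,-.1873,.14),):
    print(R.T@(np.array(t)-s["ee_pos"]))
```

```text
t 20.62 p [ 0.5673 -0.0374  0.2165] yaw_y -79.95 F [-0.1736 -1.1684 -0.8183] T [-0.0323  0.0436  0.0526] w 0.0602 tz [ 0.0543 -0.0018 -0.9985]
[-0.0592  0.1417 -0.005 ]
[-0.0635  0.1408  0.0749]
```

>>> {"method": "step_arm", "body": {
  "rows": "-0.015 0.04 -0.005 -9 0.055; -0.03 0.08 -0.005 -18 0.055; -0.045 0.11 -0.005 -27 0.055; -0.0592 0.1417 -0.005 -36 0.055; -0.06 0.141 0.02 -45 0.055; -0.062 0.141 0.045 -54 0.055; -0.0635 0.1408 0.07 -63.7 0.055; -0.0635 0.1408 0.075 -63.7 0.055; -0.0635 0.1408 0.075 -63.7 0.055"
}}

```text
t: 21.75
ee_pos: [0.5333, -0.1872, 0.1396]
eef_rot: [2.49, 1.86, 0.065]
force: [1.0, -0.4, 0.4]
gripper_width: 0.055
```

Run:
```python
from h import *
s,R=st()
d=snap("scene",20);gcrop(d["frame"],260,165,345,285,"pics/s20.png",7)
d=snap("top",20);gcrop(d["frame"],285,185,350,240,"pics/t20.png",11)
for t in((.5335,-.1873,.09),(.5335,-.1873,.053),): print(R.T@(np.array(t)-s["ee_pos"]))
```

```text
t 21.75 p [ 0.5333 -0.1872  0.1396] yaw_y -16.49 F [ 0.9884 -0.4167  0.4149] T [-0.0296  0.0136 -0.0319] w 0.055 tz [ 0.0535 -0.0014 -0.9986]
[-0.0008 -0.0023  0.0496]
[-0.0013 -0.0042  0.0865]
```

View pics/s20.png

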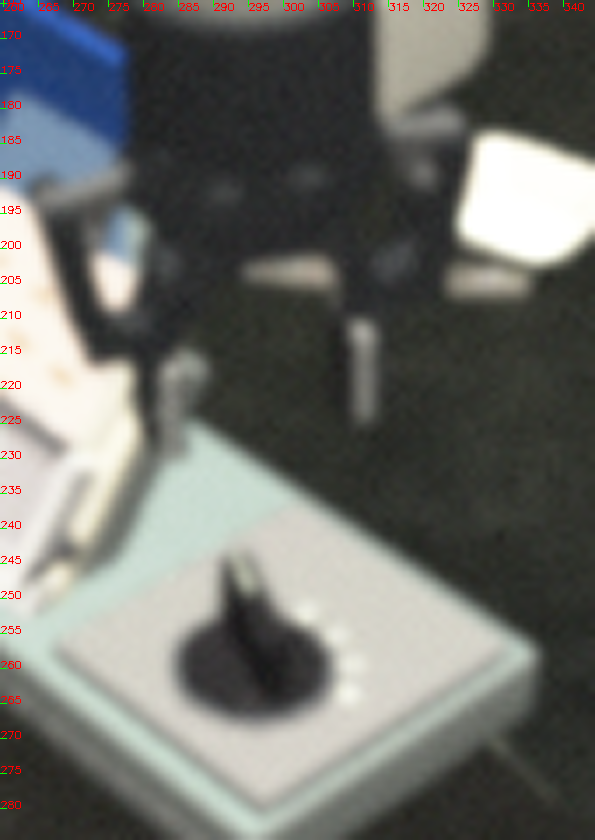

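View pics/t20.png

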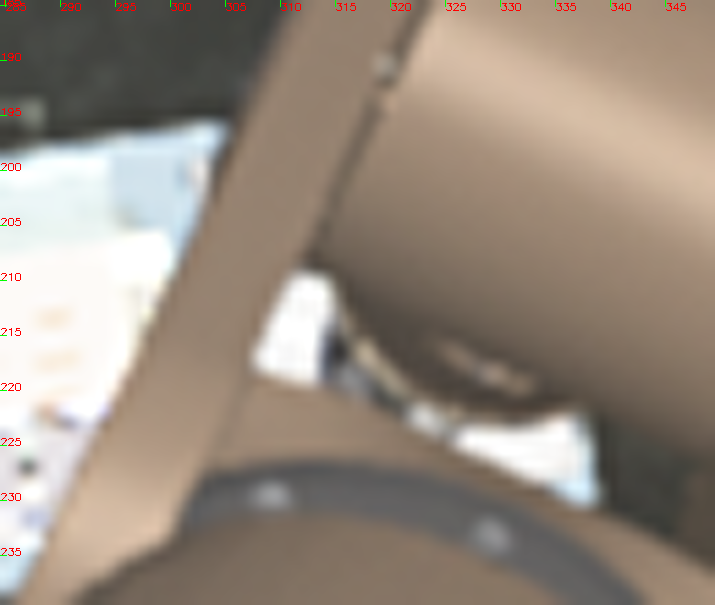

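Run:
```python
from h import *
for z in(.046,.073): print(proj("scene",[.5335,-.1873,z]),proj("scene",[.534+.025*np.cos(np.radians(73.7)),-.187+.025*np.sin(np.radians(73.7)),z]))
print(proj("scene",[.5333,-.1872,.1466]))
d=dict(np.load("pics/scene20.npz"));gcrop(d["frame"],278,238,315,272,"pics/s20b.png",18)
```

```text
[295.75687496 258.2727228 ] [292.80632089 251.52563606]
[296.01180038 249.66335673] [293.00782504 242.98879675]
[296.65306213 224.67733836]
```

View pics/s20b.png

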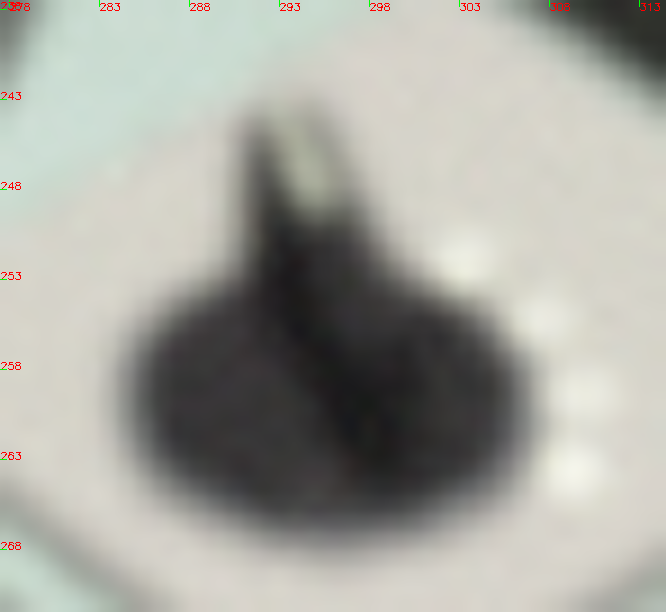

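>>> {"method": "step_arm", "body": {
  "rows": "-0.0008 -0.0023 0.045 0 0.05; -0.0013 -0.0038 0.075 0 0.045; -0.0013 -0.0042 0.0865 0 0.04; -0.0013 -0.0042 0.0865 0 0.03; -0.0013 -0.0042 0.0865 0 0.02"
}}

```text
t: 22.48
ee_pos: [0.5351, -0.188, 0.0552]
eef_rot: [2.486, 1.86, 0.068]
force: [-1.5, -0.2, -0.6]
gripper_width: 0.02
```

>>> {"method": "step_arm", "body": {
  "rows": "0 0 0 0 0.017; 0 0 0 0 0.017"
}}

```text
t: 22.72
ee_pos: [0.5354, -0.1881, 0.0559]
eef_rot: [2.485, 1.859, 0.069]
force: [-0.5, 0.6, 1.1]
gripper_width: 0.0173
```

Run:
```python
from h import *
s,R=st()
d=snap("scene",21);gcrop(d["frame"],260,195,340,285,"pics/s21.png",8)
```

```text
t 22.73 p [ 0.5354 -0.1881  0.0559] yaw_y -16.43 F [-0.5339  0.5764  1.1429] T [0.0885 0.1826 0.0271] w 0.0173 tz [ 0.0576 -0.0032 -0.9983]
```

View pics/s21.png

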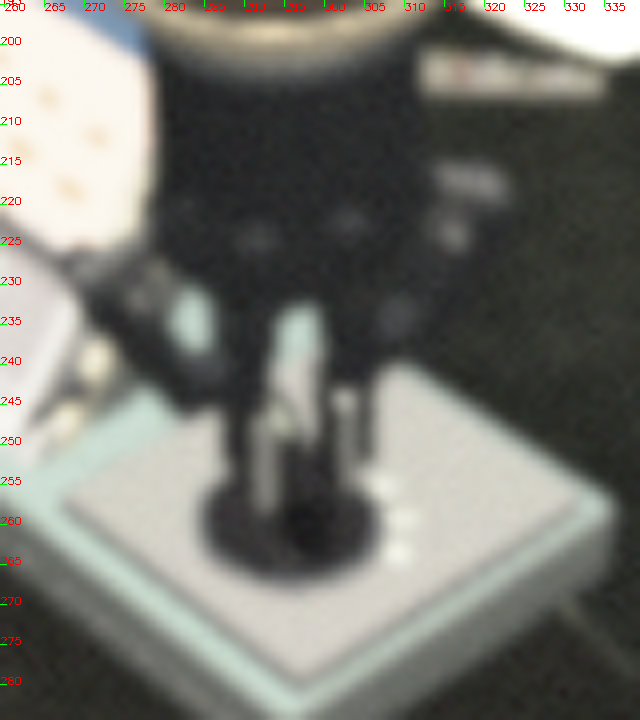

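>>> {"method": "step_arm", "body": {
  "rows": "0 0 0.001 0 0.012; 0 0 0.001 0 0.008; 0 0 0.001 0 0; 0 0 0.001 0 0"
}}

```text
t: 23.28
ee_pos: [0.5335, -0.1874, 0.0552]
eef_rot: [2.488, 1.861, 0.066]
force: [-13.9, 3.1, 22.4]
gripper_width: 0.0105
```

Run:
```python
from h import *
s,R=st()
```

```text
t 23.27 p [ 0.5335 -0.1874  0.0552] yaw_y -16.42 F [-13.9212   3.0829  22.4299] T [0.7717 2.6554 0.1518] w 0.0105 tz [ 0.0545 -0.0019 -0.9985]
```

>>> {"method": "step_arm", "body": {
  "rows": "0 0 -0.001 0 0; 0 0 -0.001 5 0"
}}

```text
t: 23.52
ee_pos: [0.5333, -0.1873, 0.0556]
eef_rot: [2.57, 1.75, 0.068]
force: [2.8, -1.2, -15.2]
gripper_width: 0.0103
```

Run:
```python
from h import *
s,R=st()
```

```text
t 23.52 p [ 0.5333 -0.1873  0.0556] yaw_y -21.5 F [  2.7732  -1.2185 -15.2461] T [-0.1634  0.2172  0.0414] w 0.0103 tz [ 0.0539 -0.0017 -0.9985]
```

>>> {"method": "step_arm", "body": {
  "rows": "0 0 0.0005 8 0; 0 0 0.0005 16 0; 0 0 0.0005 24 0; 0 0 0.0005 32 0; 0 0 0.0005 32 0"
}}

```text
t: 24.15
ee_pos: [0.5334, -0.1875, 0.0554]
eef_rot: [2.964, 0.978, 0.079]
force: [-3.1, -1.8, 5.1]
gripper_width: 0.0104
```

Run:
```python
from h import *
s,R=st()
d=snap("scene",22);gcrop(d["frame"],260,195,340,285,"pics/s22.png",8)
```

```text
t 24.15 p [ 0.5334 -0.1875  0.0554] yaw_y -53.51 F [-3.1147 -1.8397  5.1338] T [-0.4469  1.0726 -0.0628] w 0.0104 tz [ 0.0542 -0.0021 -0.9985]
```

View pics/s22.png

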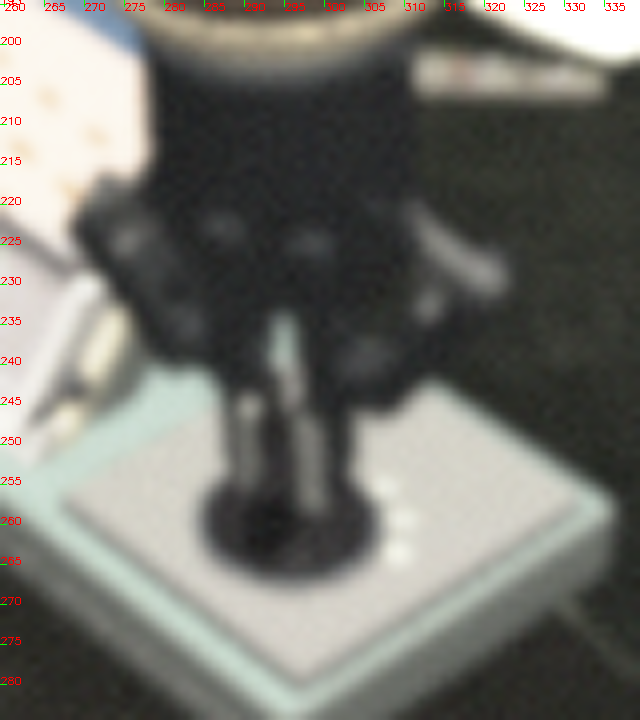

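>>> {"method": "step_arm", "body": {
  "rows": "0 0 0 8 0; 0 0 0 16 0; 0 0 0 24 0; 0 0 0 32 0; 0 0 0 40.5 0; 0 0 0 40.5 0; 0 0 0 40.5 0"
}}

```text
t: 25.08
ee_pos: [0.5333, -0.1877, 0.0554]
eef_rot: [3.138, -0.098, 0.085]
force: [-2.3, -2.7, 0.8]
gripper_width: 0.0103
```

Run:
```python
from h import *
s,R=st()
```

```text
t 25.07 p [ 0.5333 -0.1877  0.0554] yaw_y -93.58 F [-2.2962 -2.6847  0.7961] T [-0.6939  1.0237  0.0745] w 0.0103 tz [ 0.0541 -0.0021 -0.9985]
```

>>> {"method": "step_arm", "body": {
  "rows": "0 0 0 0 0.02; 0 0 0 0 0.03; 0 0 0 0 0.03; 0 0 -0.03 0 0.03; 0 0 -0.08 0 0.03; 0 0 -0.12 0 0.03; 0 0 -0.16 0 0.03; 0 0 -0.16 0 0.03"
}}

```text
t: 26.08
ee_pos: [0.5262, -0.1879, 0.2182]
eef_rot: [3.136, -0.098, 0.093]
force: [-0.1, -0.6, -0.6]
gripper_width: 0.0302
```

>>> {"method": "step_arm", "body": {
  "rows": "-0.05 0.05 0 0 0.03; -0.08 0.1 0 0 0.03; -0.09 0.15 0 0 0.03; -0.09 0.19 0 0 0.03; -0.09 0.19 0 0 0.03; -0.09 0.19 0 0 0.03"
}}

```text
t: 26.82
ee_pos: [0.4243, -0.3714, 0.2121]
eef_rot: [3.138, -0.098, 0.091]
force: [-0.6, 0.6, -0.7]
gripper_width: 0.0296
```

Run:
```python
from h import *
s,R=st()
d=snap("scene",23);gcrop(d["frame"],230,160,345,295,"pics/s23.png",6)
d=snap("top",23);gcrop(d["frame"],250,180,345,245,"pics/t23.png",8)
gcrop(d["frame"],308,204,334,230,"pics/t23b.png",24)
```

```text
t 26.82 p [ 0.4243 -0.3714  0.2121] yaw_y -93.58 F [-0.5732  0.6075 -0.6785] T [ 0.0458  0.0799 -0.0163] w 0.0296 tz [ 0.0581 -0.0029 -0.9983]
```

View pics/s23.png

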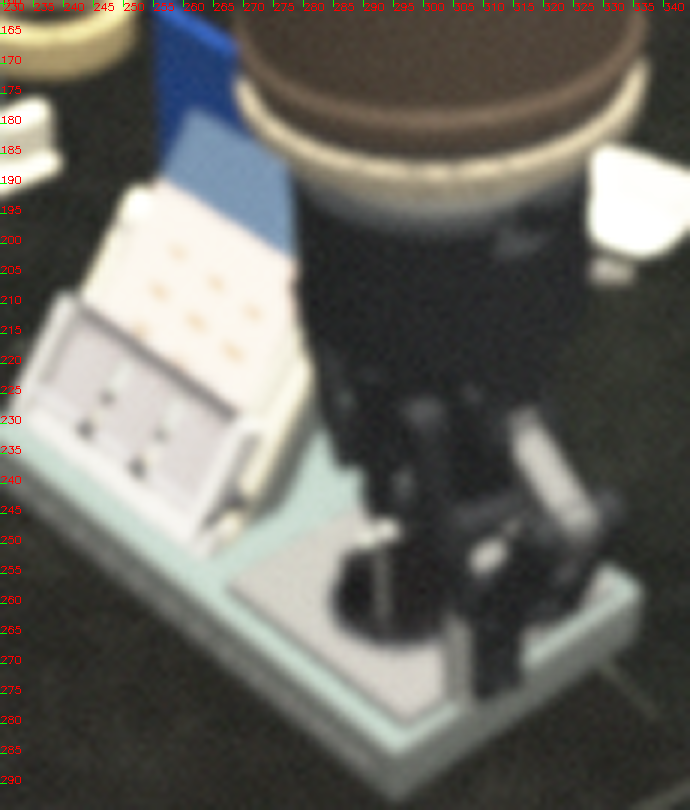

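View pics/t23.png

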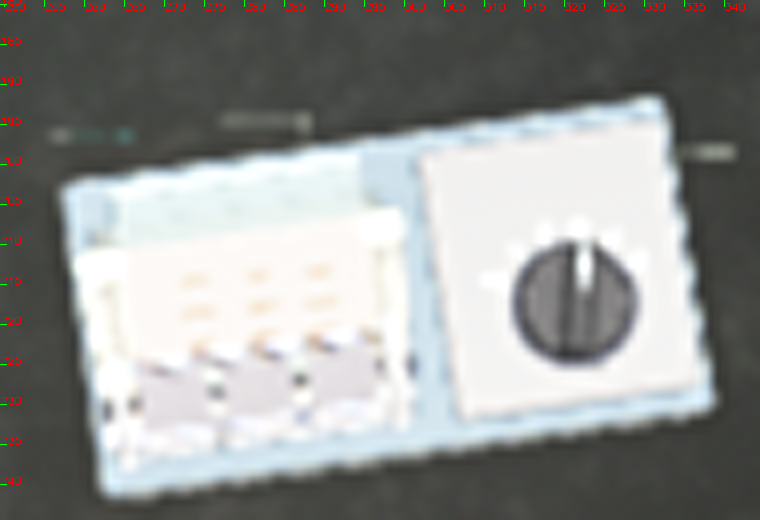

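Run:
```python
from h import *
a=np.radians(9.7);vx=np.array([np.cos(a),np.sin(a),0]);vy=np.array([-np.sin(a),np.cos(a),0])
L=np.radians(35);Z=np.array([0,0,1.]);cz=np.sin(L)*vx+np.cos(L)*Z
O=np.array([.4992,-.0483,.062])
for zb in(-3,-6): print([proj("top",O+vy*y+cz*(zb+125)/1e3) for y in(.05,-.05)])
d=dict(np.load("pics/top23.npz"));gcrop(d["frame"],255,192,305,225,"pics/t23c.png",15,2)
```

```text
[array([262.80994761, 203.63149004]), array([293.52211642, 199.33699292])]
[array([262.91304243, 204.28076129]), array([293.57808528, 199.99127047])]
```

View pics/t23c.png

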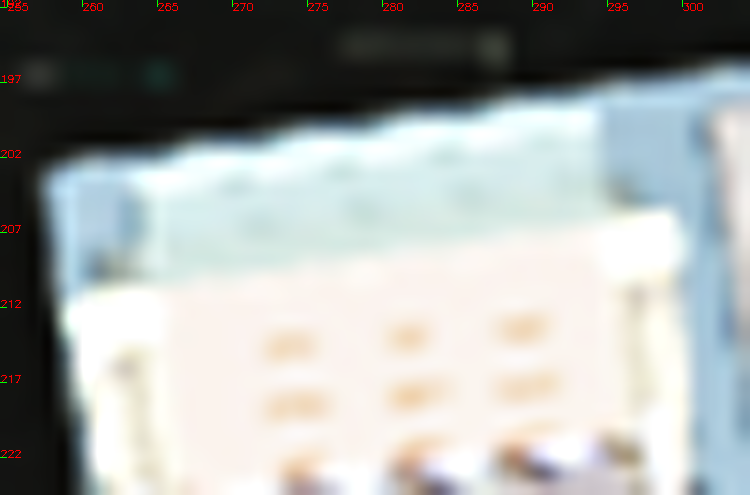

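View pics/t23b.png

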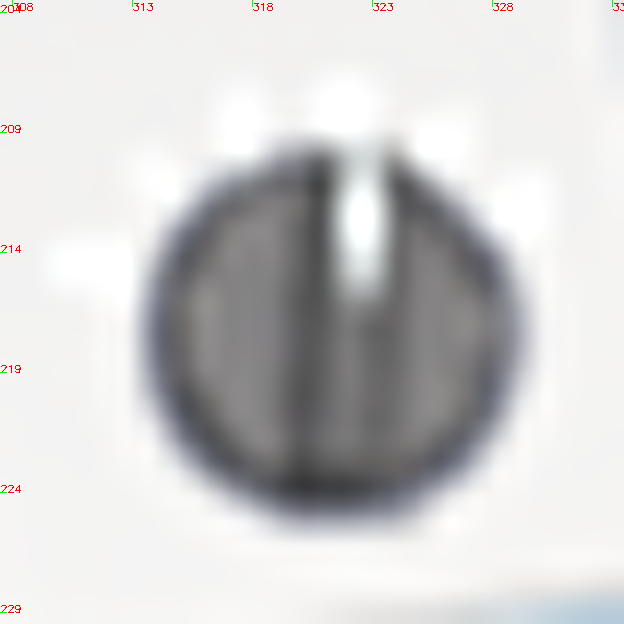

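```bash
python3 -c "
from station import arm
print(arm.close_job())
from h import st;st()"
```

```text
the job is handed in; nothing more can be done
None
the job is handed in; nothing more can be done
```

I took the tall plate from the rack's front slot and set it in the viewer's clip, coated side out, then turned the selector three clicks. I handed the job in at about 27 s; no verdict is reported.

**How the plate went in:** The arm could not tilt the tool, so I could not hold the plate at the panel's slope. I felt for the panel with the upright plate, set its lower edge in the clip's mouth, leaned it back between half-open fingers, and pushed it down the slope from its top edge.

**Feeling for the stop:**
- The jaw gave way at about 25 N along the slope, above the 5–18 N you described.
- The plate then slid with about 10 N.
- It met a springy resistance of about 10 N per mm, near the rubber strip's 8 N per mm. I took this for the stop.
- I stopped at about 32 N along the slope, roughly 20 N of it on the strip, which is more than the 10 N suggested. The glass limit is 60 N.

**Last checks:**
- **Plate:** After release it stayed where it was, flat on the panel, about 2 mm from the clip's middle. Its lower edge is near z = −5 mm of the clip. I judged the strip's squeeze only from the force felt; I did not see it.
- **Selector:** In the top view the pointer stands at the fourth mark, which is the third click. The tool turned about 77 degrees.
- **Robot:** It was clear of everything, with no contact force.

**What disagreed:** The two cameras differed by 2 to 5 mm on where the viewer stands, and touching the panel settled it. The tool also tilted about 3 degrees during the push and stayed so, with no visible effect on the knob.

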